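Clamp the blank in the quick-release vise and lay out its tools

ROBOT

A 6-joint arm with a two-finger parallel gripper is mounted at the origin on the work surface. World frame = base frame: x ahead of the robot, y to its left, z up, the work surface at z = 0. Lengths are in m, angles in rad, forces in N, time in s.
With the tool pointing down it reaches from about 0.35 to 0.875 m from the base axis. Payload 4.2 kg.
Tool frame: the origin (TCP) lies between the finger pads; the fingertips stand 11 mm ahead of it and the grasp point (between the pads) lies 8 mm behind it (tip_extent is the distance from the TCP to the fingertips, in m); x points along the fingers, y is the direction in which the jaws open and shut, and the axes are right-handed (so a half turn about x gives the same grasp; the last joint's range is limited). The gripper opens to 85 mm and grips with 20 to 120 N. Pads are 22 mm wide; open, the fingers measure 114 mm over their backs; the gripper's body (76 mm by 85 mm) begins 54 mm behind the grasp point. The pads swing forward as they close: fully open they stand 13 mm farther back than shut.
Start: joints at [1.453, 0.385, 0.008, 0, -1.194, -0.259], TCP at [0.23, 0.581, 0.242] pointing down, gripper open.
Joint ranges: [-3.14, 3.14], [-1.21, 2.06], [-1.07, 1.41], [-3.16, 2.05], [-2.99, -0.16], [-3.1, 3.1]. Speed limits (rad/s): [2.79, 2.79, 3.14, 3.14, 3.14, 3.14].

INTERFACE

Orientations are given as a unit quaternion [w, x, y, z].
In Python, from plant import read_state, camera, camera_params, close_job, outline_of, tip_extent gives the robot as it stands.
- The arm moves only by the shell command python3 -m pendant 'ROWS' [OPENING]. ROWS is text: rows parted by semicolons, each of 6 numbers parted by spaces: the shift along the tool's x, y, z in m, then the turn, a rotation vector about the tool's x, y, z in rad. A call has 1 to 20 rows; each row is the pose to reach, as a shift and turn from the pose measured when the call began, along the tool's axes at that moment; what a row does not reach only later rows make up. A row lasts 1/12 s, in which the tool goes at most 41.7 mm and 7.16 degrees, less where a joint would pass 70% of its speed; a pose out of reach is approached as far as the arm can. A call with a gripper value outside its range is refused whole. OPENING is the gripper command: -1 is shut, 1 is fully open, values between are in proportion, set as the call begins (- or left out, the last holds). The fingers move at their own pace and stop on an object; the grip force is fixed at half the most. Time passes only in rows, so rows that repeat a pose let the fingers close. It gives the time, the measured TCP pose, the force and the opening at its end, in the units of the state.
- read_state(): the state, without advancing time (a new reading comes with each control period).
- camera(name): name is "scene" or "top" or "wrist"; returns (picture, depth): 420x560x3 uint8, blue, green, red; 420x560 float32, m along the optical axis (not along the pixel's ray), 0 where there is no reading.
- camera_params(name): a dict with "fx", "fy", "cx", "cy" (pixels), "extrinsics" (4x4, takes a point from camera to world coordinates); the wrist camera has in their place "T_tool_cam" (4x4, takes a point from camera to tool coordinates, whose origin is the TCP and whose axes are the tool frame's). Camera axes: x right, y up, looking along -z (the intrinsics and any distortion apply to the point x, -y, -z); pixel columns grow to the right and rows downward; lengths in m; the calibration is good to about 2 mm. The wrist camera is an equidistant fisheye: a pixel r from the principal point sees the ray r / f radians off the axis. A picture is of the moment at which its call begins: read the wrist's pose just before it. camera_params takes no time and is no camera call.
- close_job(): hands the job in, once; it reports no verdict.
Trained networks look in the newest picture that a camera, given by its name, has taken for a name from the list of things; names that differ only in an ending like _2 or _b are one class to them, and where a whole thing is asked for, a point or a joint stands for the part that bears it (a point fixed in the world has none). Each returns a list of dicts, best first, with "conf" (0 to 1); they miss things now and then, are a little off and sometimes report something else, mostly with a low value. They report only what shows in the picture. A call takes as long as a camera call. They do not tell look-alikes from the thing itself.
- outline_of(target, camera): "mask" (420x560 bool, what is visible of it) and "pixel" ([row, column] in pixels, amid what is visible of it).
The state is a dict: "time_s": time; "joints": joint angles; "qvel": joint speeds; "tau": joint torques, N m; "tcp_pos": TCP position; "tool_rot": TCP orientation; "ft_force": force on the tool from outside, world axes, zero at the start; "moment": the same for the moment, N m; "opening": finger opening in m.
Only numpy, scipy, OpenCV 4.12 (cv2) and the standard library are available. Lean on these libraries where they do the work, as an engineer would, in place of code of your own. Each camera call takes 0.05 s, during which the arm holds its last target. There are 200 camera calls.

TASK

Get the bench ready for shaping the wooden block: squeeze the vise's quick-release lever and slide the jaw well open, stand the block the way it stands now (either way round) on the vise bed in the middle between the jaws, long side along the jaws, then squeeze the lever again, slide the jaw up against the block, let the lever go, and wind the T-bar clockwise (seen from its own end of the vise) by about three quarters of a turn so that the block is held tight. Also lay every scraper, chisel, caliper and try square that is on the bench right side up, fully down in its own cut-out of the shadow tray. Leave the other things on the bench alone.

Things in the scene. Friction and masses are not known exactly. Their poses are not given: they have to be found in the camera images.
- vise: grey iron quick-release vise, fixed. Origin on the bench under it; x points from the sliding head (T-bar end) to the fixed jaw, z up. Bed top z 30 mm, x -170 to 115, y +-55. Fixed jaw: x 90 to 115, y +-55, top z 68, grips at x = 90. Sliding jaw: rubber face 100 mm wide, top z 68, at x = 90 mm minus the opening; opening = vise_slide - 0.00127*vise_screw + vise_pad (m)
- vise_slide (a joint): how far the sliding head is drawn from its closed place along the vise's -x, 0 to 0.105 m; about 0.038 when shut on the block (starts at 0.006 to 0.03). Held in a rack of 4.6 mm steps unless the lever is squeezed; then it slides with about 3 N, and on letting go shifts up to 2.3 mm to the nearest step. The head's iron body spans vise x 0 to 46 mm less vise_slide, top z 73 mm
- vise_lever (a joint): quick-release lever, rad: 0 let go (rack engaged), 0.16 fully squeezed; above 0.1 the head is free. It springs back by itself. Full squeeze takes about 9 N
- release_grip (a point): squeeze point on the sliding head, 96 mm above the bench, axes as the vise's. A fixed post (10 mm thick, 24 mm wide in y; outer face 12 mm to +x of this point) and the steel lever plate (8 by 24 mm; outer face 22 mm to -x, at full squeeze about 12 mm) stand side by side from z 73 to 112 mm. Pinch both together along the vise's x from above, then carry the head along x
- vise_screw (a joint): T-bar angle, rad: 0 wound back (starts at 0 to 0.3), at most 9.4; grows clockwise seen from the T-bar's end (upper ball goes to the vise's -y). Each turn (6.283) moves the sliding jaw 8 mm towards the fixed jaw. It stays where left; turning takes about 0.1 N m
- ball_a (a point): centre of a black 20 mm ball on one end of the T-bar; another is opposite. The balls run 52 mm from an axis along the vise's x, at its y 0, z 64 mm, in the plane x = -52 mm less vise_slide plus 1.27 mm per rad of vise_screw. At vise_screw 0 ball a is 0.15 rad above horizontal on the +y side. Pinch a ball along the vise's x from above and carry it over the top; it pivots in the fingers
- vise_pad (a joint): squeeze of the rubber facing, m: 0 untouched, 0.008 at most; 2.5 N per mm. Tight is more than 0.0024
- block_c (a point): centre of the wooden block: 110 mm long (its x), 38 mm thick (its y), 56 mm high (its z, upright); standing on the bench at the start. 160 g
- tray: plywood shadow tray fixed to the bench, 170 mm (x) by 230 mm (y), 14 mm high, with four cut-outs 8 mm deep, each 2.5 mm larger all round than its tool. Origin under its centre, x along the tools, z up
- pocket_scraper (a point): where the point under scraper_c belongs: on the grey floor of the scraper's cut-out (6 mm above the bench), axes as the scraper's when laid in
- pocket_chisel (a point): the same for the chisel
- pocket_caliper (a point): the same for the caliper
- pocket_square (a point): the same for the try square
- scraper_c (a point): centre of the grip of the scraper, half-way up its wooden handle (11 mm above its underside). Handle 24 mm wide, 22 mm high, from 56 mm behind to 24 mm ahead (x) of this point; then a flat steel blade 5 mm thick, 50 mm wide, to x = 76 mm. Absent in some starts
- chisel_c (a point): centre of the grip of the chisel, half-way up its handle (12 mm above its underside). Handle 24 mm wide, 24 mm high, x -50 to 30 mm; blade 16 mm wide, 6 mm thick to x = 83 mm. Absent in some starts
- caliper_c (a point): centre of the black housing of the caliper, half-way up (9 mm above its underside). Housing 26 mm wide, 18 mm high, x -32 to 33 mm; steel beam 14 mm wide, 5 mm thick, x -82 to 58 mm; closed jaws x 34 to 58 mm reaching to y = -37 mm, 5 mm thick. Absent in some starts
- square_c (a point): centre of the wooden stock of the try square, half-way up (10 mm above its underside). Stock 18 mm wide, 20 mm high, x -50 to 50 mm; steel blade 4 mm thick, x 28 to 50 mm, reaching to y = -47 mm. Absent in some starts
- log_slice: bystander to leave alone: a round log slice, 96 mm across, 26 mm thick; origin at its underside
- glue: bystander to leave alone: a glue bottle, 52 mm across, 130 mm tall; origin at its underside
- screw_jar: bystander to leave alone: a jar, 60 mm across, 75 mm tall; origin at its underside
- tape: bystander to leave alone: a tape measure, 60 x 34 x 55 mm; origin at its underside
- offcut: bystander to leave alone: a wooden offcut 70 x 45 x 18 mm; origin at its underside
- oil_tin: bystander to leave alone: a small tin, 44 mm across, 50 mm tall; origin at its underside
Not all that is in view belongs to the job. What is shaped like the part that bears block_c but orange or yellow is not meant.

How it is judged:
By the outcome, as a careful person would: the job done as asked, in the order asked, and still so for the second after the job is handed in, with the robot touching nothing.
Of scraper, chisel, caliper, square only 2 to 4 are there at a start; the rules pass over those that are not, and their reading is None.
At some moment in a run one of scraper, chisel, caliper, square may be knocked a few centimetres aside while the robot is not near it.
It also fails if it takes over 210 s, if anything falls off the work surface, if the arm or the gripper's body presses on something with over 40 N, if the wrist force passes 120 N, or if a joint passes its speed limit or range.

## Working session

There is one attempt and no reset: what is moved stays moved. The work goes in short steps, Python scripts to look and compute and a shell command to move; the robot and the scene stay as the last step left them, time stands still between calls to the robot, and variables do not carry over. Pictures are saved under pics/ and viewed, about 12 in all and at most 16, crops included, and the job is handed in when it is done.

```bash
ls; mkdir -p pics
cat > h.py <<'E'
import numpy as np, cv2
from plant import *
from scipy.spatial.transform import Rotation as R
def snap(name):
    st=read_state(); im,d=camera(name); return st,im,d
def pts(name,d,st=None):
    # world coords of every pixel for scene/top
    p=camera_params(name); v,u=np.mgrid[0:420,0:560]
    x=(u-p['cx'])/p['fx']; y=(v-p['cy'])/p['fy']
    if name=='wrist':
        r=np.hypot(x,y); k=np.where(r>1e-9,np.tan(np.minimum(r,1.5))/np.maximum(r,1e-9),1); x=x*k;y=y*k
    P=np.stack([x*d,-y*d,-d,np.ones_like(d)],-1)
    if name=='wrist':
        q=st['tool_rot']; T=np.eye(4); T[:3,:3]=R.from_quat([q[1],q[2],q[3],q[0]]).as_matrix(); T[:3,3]=st['tcp_pos']
        E=T@p['T_tool_cam']
    else: E=np.array(p['extrinsics'])
    W=(P@np.array(E).T)[...,:3]; W[d<=0]=np.nan
    return W
E
python3 - <<'E'
from h import *
print(read_state(), tip_extent)
for n in('top','scene'):
    st,im,d=snap(n); cv2.imwrite(f'pics/{n}0.png',im); np.save(f'{n}0.npy',d)
    p=camera_params(n); print(n,{k:(np.round(v,3).tolist()) for k,v in p.items()})
print(camera_params('wrist'))
E
```

```text
pics
{'time_s': 0.0, 'joints': array([ 1.45259738e+00,  3.85584382e-01,  6.62177110e-03, -5.00264365e-04,
       -1.19399466e+00, -2.58596848e-01]), 'qvel': array([ 0.0001749 , -0.00084519, -0.00020283, -0.00101959,  0.0021201 ,
       -0.00121259]), 'tau': array([ 9.91149464e-04, -3.92285979e+01,  1.88394821e+01,  4.18592155e+00,
       -4.68757760e-03,  4.49659979e-06]), 'tcp_pos': array([0.22974122, 0.58064237, 0.24120298]), 'tool_rot': array([ 0.13172113, -0.69447187,  0.13326844,  0.69469266]), 'ft_force': array([-0.56886309, -0.319209  , -0.2258346 ]), 'moment': array([ 0.05478306, -0.00803642,  0.00894342]), 'opening': 0.08502567394792002} 0.011
top {'fx': 408.713, 'fy': 408.713, 'cx': 282.583, 'cy': 204.498, 'extrinsics': [[-0.014, 0.984, -0.18, 0.359], [-1.0, -0.015, -0.005, 0.034], [-0.007, 0.18, 0.984, 1.164], [0.0, 0.0, 0.0, 1.0]]}
scene {'fx': 487.762, 'fy': 487.762, 'cx': 279.209, 'cy': 207.442, 'extrinsics': [[0.873, -0.321, 0.366, 0.961], [0.487, 0.574, -0.658, -0.737], [0.001, 0.753, 0.658, 0.861], [0.0, 0.0, 0.0, 1.0]]}
{'fx': 325.19226210127806, 'fy': 325.19226210127806, 'cx': 281.4909710748626, 'cy': 210.82216486897133, 'T_tool_cam': array([[-2.38995302e-05,  3.00387101e-01, -9.53817377e-01,
        -1.31010022e-01],
       [ 9.99999990e-01,  1.39709070e-04,  1.89420671e-05,
        -4.28508089e-05],
       [ 1.38946892e-04, -9.53817367e-01, -3.00387102e-01,
        -7.63063484e-02],
       [ 0.00000000e+00,  0.00000000e+00,  0.00000000e+00,
         1.00000000e+00]])}
```

View pics/top0.png

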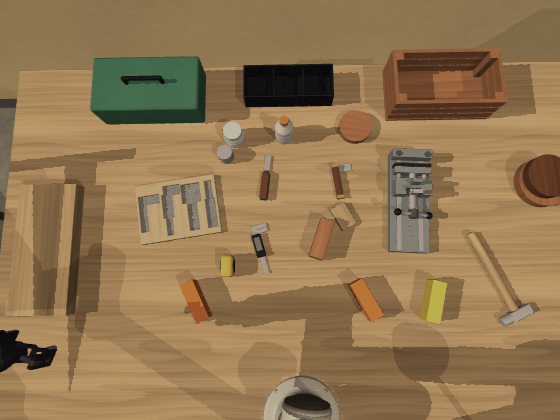

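View pics/scene0.png

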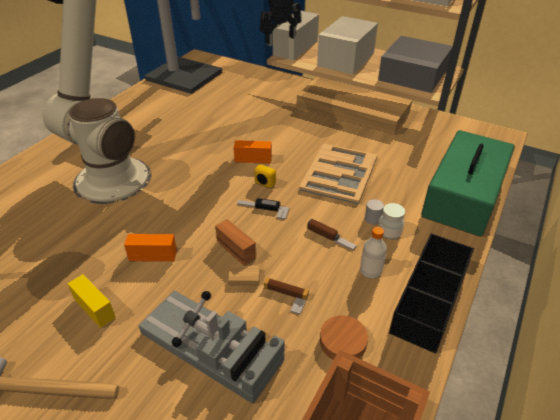

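```bash
cat > look.py <<'E'
from h import *
import sys
def meas(name,tg,W,o):
    m=o['mask']&np.isfinite(W[...,2]); 
    Q=W[m]
    if len(Q)<10: return
    z=Q[:,2]; (c,s,a)=cv2.minAreaRect((Q[:,:2]*1000).astype(np.float32))
    print(name,tg,'conf %.2f n %d px'%(o['conf'],len(Q)),np.round(o['pixel']).tolist(),'med',np.round(np.median(Q,0)*1000),'zmax %.0f'%(np.percentile(z,97)*1000),'rect',np.round(c),np.round(s),'ang %.1f'%a)
if __name__=='__main__':
    name=sys.argv[1]; st,im,d=snap(name); W=pts(name,d,st)
    for tg in sys.argv[2:]:
        for o in outline_of(tg,name)[:3]: meas(name,tg,W,o)
E
for c in top scene; do python3 look.py $c vise release_grip ball_a block_c tray scraper_c chisel_c caliper_c square_c; done
```

```text
top vise conf 0.57 n 4413 px [200.0, 412.0] med [ 573. -309.   34.] zmax 91 rect [ 581. -326.] [131. 308.] ang 86.4
top ball_a conf 0.56 n 259 px [214.0, 414.0] med [ 530. -310.   73.] zmax 93 rect [ 531. -323.] [130.  30.] ang 82.7
top ball_a conf 0.23 n 133 px [166.0, 411.0] med [ 667. -319.   69.] zmax 73 rect [ 667. -321.] [98. 10.] ang 86.5
top block_c conf 0.95 n 783 px [303.0, 196.0] med [306. 275.  55.] zmax 59 rect [302. 285.] [110.  56.] ang 25.8
top block_c conf 0.85 n 553 px [238.0, 324.0] med [466. -63.  56.] zmax 60 rect [468. -64.] [ 37. 109.] ang 71.1
top block_c conf 0.76 n 735 px [301.0, 366.0] med [ 303. -176.   56.] zmax 60 rect [ 299. -182.] [123.  39.] ang 28.8
top tray conf 0.85 n 4777 px [208.0, 178.0] med [561. 341.  12.] zmax 18 rect [563. 341.] [172. 232.] ang 8.5
top tray conf 0.73 n 413 px [212.0, 344.0] med [ 532. -130.   19.] zmax 23 rect [ 535. -132.] [74. 50.] ang 27.5
top scraper_c conf 0.30 n 1539 px [185.0, 410.0] med [ 608. -311.   70.] zmax 113 rect [ 595. -317.] [107. 154.] ang 85.8
top chisel_c conf 0.69 n 1684 px [186.0, 414.0] med [ 607. -313
[... 998 characters left out ...]

scene block_c conf 0.90 n 1243 px [301.0, 94.0] med [ 314. -369.   54.] zmax 58 rect [ 296. -362.] [ 39. 113.] ang 75.6
scene block_c conf 0.84 n 820 px [153.0, 253.0] med [312. 269.  40.] zmax 58 rect [295. 313.] [114. 130.] ang 16.6
scene tray conf 0.83 n 3047 px [172.0, 341.0] med [565. 327.  12.] zmax 17 rect [561. 341.] [171. 240.] ang 8.6
scene chisel_c conf 0.59 n 449 px [232.0, 329.0] med [643.  84.  17.] zmax 26 rect [651.  87.] [ 26. 130.] ang 83.6
scene caliper_c conf 0.91 n 433 px [206.0, 269.0] med [460. 103.   8.] zmax 20 rect [444. 107.] [143.  47.] ang 2.4
scene square_c conf 0.64 n 649 px [288.0, 292.0] med [ 654. -125.   15.] zmax 22 rect [ 636. -128.] [ 57. 110.] ang 84.2
```

The top view shows the vise at (412,200) with its T-bar end nearer the robot. The tray is at (178,208), the wanted red-brown block at (323,238), the chisel at (265,178), the caliper at (260,250) and the square at (340,180). There is no scraper, and the orange and yellow blocks are decoys. The scene view agrees.

```bash
cat >> h.py <<'E'
def goal(x,y,z,yaw=None,st=None):
    """print row(tool frame) to TCP (mm) with tool straight down, tool-y at yaw deg (mod 180)"""
    st=st or read_state(); q=st['tool_rot']; M=R.from_quat([q[1],q[2],q[3],q[0]])
    m=M.as_matrix(); cur=np.degrees(np.arctan2(m[1,1],m[0,1]))
    if yaw is None: yaw=cur
    else: yaw=cur+(yaw-cur+90)%180-90
    c,s=np.cos(np.radians(yaw)),np.sin(np.radians(yaw))
    G=np.array([[0,c,s],[0,s,-c],[-1,0,0]])
    rv=(M.inv()*R.from_matrix(G)).as_rotvec(); d=m.T@(np.array([x,y,z])/1000-st['tcp_pos'])
    n=int(np.ceil(max(np.linalg.norm(d)/.0417,np.degrees(np.linalg.norm(rv))/7.16)))
    print('t %.1f tcp %s yaw %.1f j6 %.2f op %.1f'%(st['time_s'],np.round(st['tcp_pos']*1000,1),cur,st['joints'][5],st['opening']*1000))
    print('row:',' '.join('%.4f'%v for v in d),' '.join('%.4f'%v for v in rv),'rows>=',n,'target yaw %.1f'%yaw)
E
python3 - <<'E'
from h import *
def rect(Q): 
    c,s,a=cv2.minAreaRect((Q*1000).astype(np.float32)); return np.round(c,1),np.round(s,1),round(a,1)
for n in('top','scene'):
    W=pts(n,np.load(n+'0.npy')); x,y,z=W[...,0],W[...,1],W[...,2]
    reg=(x>.4)&(x<.76)&(y<-.23)&(y>-.42)
    for lo,hi in((.024,.036),(.064,.0705),(.085,.097),(.105,.118)):
        m=reg&(z>lo)&(z<hi); m=cv2.morphologyEx(m.astype(np.uint8),cv2.MORPH_OPEN,np.ones((2,2),np.uint8))>0
        if m.sum()>4: print(n,lo,m.sum(),rect(W[m][:,:2]),np.round(W[m].mean(0)*1000,1))
goal(570,-310,300,86)
E
```

```text
top 0.024 2100 (array([ 559.7, -321. ]), array([126.3, 263.2]), 87.0) [nan nan nan]
top 0.064 436 (array([ 631.5, -347.5]), array([175.1, 136.9]), 5.8) [nan nan nan]
top 0.085 43 (array([ 533.4, -274.1]), array([14.4, 34.6]), 21.4) [ 530.8 -269.4   83.9]
top 0.105 87 (array([ 601. , -325.9]), array([44.4, 40.6]), 0.8) [ 597.  -322.6  104.3]
scene 0.024 2892 (array([ 571.7, -317.8]), array([107.9, 280.9]), 85.7) [nan nan nan]
scene 0.064 1483 (array([ 617.4, -301.4]), array([143.9, 190.2]), 86.2) [nan nan nan]
scene 0.085 145 (array([ 547.3, -274.9]), array([ 40.4, 174.1]), 51.8) [ 570.5 -295.    83.4]
scene 0.105 163 (array([ 586.6, -293.7]), array([42.1, 91. ]), 23.9) [ 598.2 -317.8  106.9]
t 1.1 tcp [229.9 581.1 242.3] yaw -111.6 j6 -0.26 op 85.5
row: -0.0577 0.7035 -0.6441 -0.3069 0.0000 -0.0000 rows>= 23 target yaw -94.0
```

Run:
```python
import cv2
a=cv2.imread('pics/top0.png')[140:265,370:450]; b=cv2.imread('pics/scene0.png')[270:400,130:300]
a=cv2.resize(a,(384,600),interpolation=cv2.INTER_CUBIC); b=cv2.resize(b,(410,314),interpolation=cv2.INTER_CUBIC)
import numpy as np
o=np.zeros((600,796,3),np.uint8); o[:,:384]=a; o[:314,386:796]=b
cv2.imwrite('pics/vise0.png',o)
```

```text
(no output)
```

View pics/vise0.png

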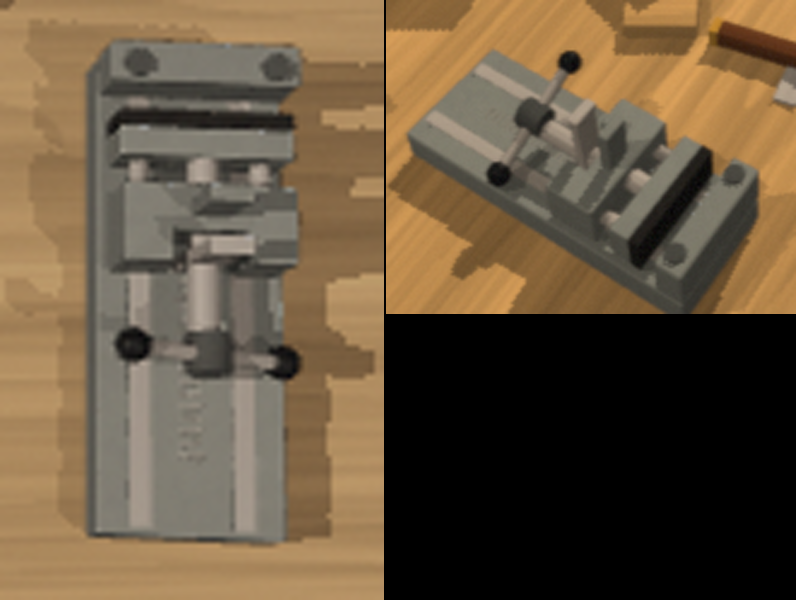

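The crop shows the vise with the jaw nearly shut, ball a on the left (+y) and slightly raised, and the lever and post in the middle. Next I'll look at it with the wrist camera.

Run:
```python
from h import *
goal(570,-315,260,-4)
```

```text
t 1.1 tcp [229.9 581.1 242.3] yaw -111.6 j6 -0.26 op 85.5
row: -0.0177 0.7082 -0.6459 1.2639 -0.0000 -0.0000 rows>= 23 target yaw -184.0
```

```bash
r="-0.018 0.708 -0.646 1.264 0 0"; python3 -m pendant '-0.06 0.354 -0.323 0.63 0 0;-0.06 0.354 -0.323 0.63 0 0;-0.06 0.354 -0.323 0.63 0 0;-0.06 0.354 -0.323 0.63 0 0;-0.06 0.354 -0.323 0.63 0 0;-0.06 0.354 -0.323 0.63 0 0;-0.06 0.354 -0.323 0.63 0 0;-0.06 0.354 -0.323 0.63 0 0;-0.06 0.354 -0.323 0.63 0 0;-0.06 0.354 -0.323 0.63 0 0;-0.018 0.708 -0.646 1.264 0 0;-0.018 0.708 -0.646 1.264 0 0;-0.018 0.708 -0.646 1.264 0 0;-0.018 0.708 -0.646 1.264 0 0;-0.018 0.708 -0.646 1.264 0 0;-0.018 0.708 -0.646 1.264 0 0;-0.018 0.708 -0.646 1.264 0 0;-0.018 0.708 -0.646 1.264 0 0;-0.018 0.708 -0.646 1.264 0 0;-0.018 0.708 -0.646 1.264 0 0' 1
python3 - <<'E'
from h import *
goal(570,-315,260,-4)
E
```

```text
time_s: 2.77
tcp_pos: [0.5246, -0.1964, 0.2684]
tool_rot: [0.517, -0.482, 0.517, 0.482]
ft_force: [0.9, 0.6, 0.5]
opening: 0.0855
t 2.8 tcp [ 524.6 -196.4  268.4] yaw 176.0 j6 -0.00 op 85.5
row: 0.0084 -0.0536 -0.1151 -0.0004 -0.0000 0.0005 rows>= 4 target yaw 176.0
```

```bash
python3 -m pendant '0.008 -0.054 -0.115 0 0 0;0.008 -0.054 -0.115 0 0 0;0.008 -0.054 -0.115 0 0 0;0.008 -0.054 -0.115 0 0 0;0.008 -0.054 -0.115 0 0 0;0.008 -0.054 -0.115 0 0 0'
cat > vise.py <<'E'
from h import *
st,im,d=snap('wrist'); cv2.imwrite('pics/wv.png',im); W=pts('wrist',d,st); np.save('wv.npy',W)
x,y,z=W[...,0],W[...,1],W[...,2]
print(np.nanmin(z),np.nanmax(z))
def rect(Q): 
    c,s,a=cv2.minAreaRect((Q*1000).astype(np.float32)); return np.round(c,1),np.round(s,1),round(a,1)
# height map, so that heights can be seen
for lo,hi in((-.006,.006),(.026,.034),(.064,.0695),(.0705,.077),(.107,.118)):
    m=(z>lo)&(z<hi)&(x>.38)&(x<.72)&(y>-.4)&(y<-.22)
    m=cv2.morphologyEx(m.astype(np.uint8),cv2.MORPH_OPEN,np.ones((3,3),np.uint8))>0
    n,l,s,c=cv2.connectedComponentsWithStats(m.astype(np.uint8))
    for i in range(1,n):
        if s[i,4]>60:
            Q=W[l==i]; Q=Q[np.isfinite(Q[:,0])]; print(lo,s[i,4],'px',np.round(c[i]),rect(Q[:,:2]),'z %.1f'%(np.median(Q[:,2])*1000))
E
python3 vise.py
```

```text
time_s: 3.27
tcp_pos: [0.5701, -0.315, 0.2598]
tool_rot: [0.517, -0.482, 0.517, 0.482]
ft_force: [-1.3, 0.4, 0.5]
opening: 0.0854
-0.20591245206068864 0.35875906128842816
-0.006 10294 px [338. 146.] (array([ 549.9, -310. ]), array([180. , 339.6]), 90.0) z -0.6
-0.006 2712 px [246. 238.] (array([ 622.8, -238.3]), array([ 37.8, 193.6]), 89.5) z -0.6
0.026 2935 px [264. 154.] (array([ 607. , -319.5]), array([108.7, 158.8]), 87.4) z 29.6
0.026 6555 px [366. 176.] (array([ 471.6, -309.8]), array([110.2,  92.9]), 87.7) z 29.6
0.026 186 px [222. 167.] (array([ 635.3, -335.3]), array([22.5, 10.7]), 84.2) z 29.4
0.026 1324 px [296. 208.] (array([ 553.6, -279.7]), array([39.1, 52.1]), 86.2) z 29.7
0.026 124 px [224. 201.] (array([ 638. , -294.6]), array([17.2,  9.9]), 83.9) z 30.0
0.064 1738 px [163. 186.] (array([ 696.6, -323.9]), array([109.2,  25. ]), 86.7) z 67.2
0.064 2408 px [201. 186.] (array([ 654. , -320.9]), array([100.3,  29.2]), 86.0) z 67.3
0.0705 2818 px [249. 184.] (array([ 601.4, -317.8]), array([98.5, 45.2]), 87.1) z 72.3
0.0705 520 px [324. 190.] (array([ 527.1, -306.6]), array([34.3, 22.5]), 86.8) z 74.7
0.107 334 px [270. 197.] (array([ 579.9, -317.1]), array([25.3, 10.9]), 86.4) z 111.1
0.107 291 px [237. 197.] (array([ 609.2, -318.5]), array([23.1, 10.3]), 87.3) z 112.0
```

View pics/wv.png

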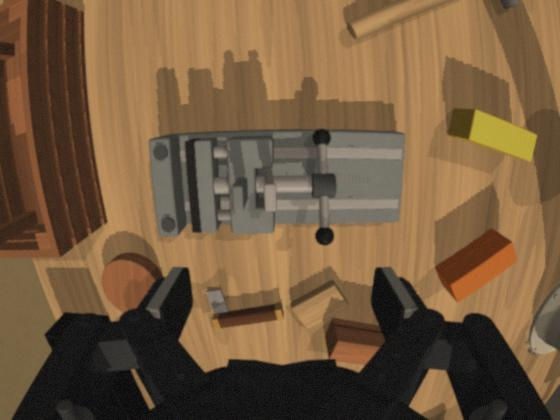

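Pose found: vise origin near (594.3,-317.6) mm, x axis at -3.5°, slide about 16 mm. In the picture the lever plate is at (270,197), the post at (237,197) and the balls at (321,137) and (325,236). Now I'll pinch the lever.

Run:
```python
from h import *
goal(600,-318,90,-3.5)
```

```text
t 3.3 tcp [ 570.1 -314.2  260.5] yaw 176.0 j6 0.19 op 85.3
row: 0.1705 -0.0300 -0.0017 -0.0087 0.0002 0.0003 rows>= 5 target yaw 176.5
```

```bash
python3 -m pendant '0.06 -0.03 -0.002 -0.009 0 0;0.06 -0.03 -0.002 -0.009 0 0;0.1 -0.03 -0.002 -0.009 0 0;0.13 -0.03 -0.002 -0.009 0 0;0.15 -0.03 -0.002 -0.009 0 0;0.17 -0.03 -0.002 -0.009 0 0;0.17 -0.03 -0.002 -0.009 0 0;0.17 -0.03 -0.002 -0.009 0 0;0.17 -0.03 -0.002 -0.009 0 0' 0.41
python3 -m pendant '0 0 0 0 0 0;0 0 0 0 0 0;0 0 0 0 0 0;0 0 0 0 0 0;0 0 0 0 0 0;0 0 0 0 0 0;0 0 0 0 0 0;0 0 0 0 0 0;0 0 0 0 0 0;0 0 0 0 0 0' -1
```

```text
time_s: 4.07
tcp_pos: [0.6012, -0.3178, 0.0929]
tool_rot: [0.515, -0.486, 0.514, 0.484]
ft_force: [0.1, 0.2, -0.1]
opening: 0.0604
time_s: 4.9
tcp_pos: [0.6023, -0.3178, 0.0959]
tool_rot: [0.515, -0.488, 0.513, 0.483]
ft_force: [0.4, 1.8, 6.7]
opening: 0.0227
```

```bash
python3 -m pendant '0 0.006 0 0 0 0;0 0.014 0 0 0 0;0 0.022 0 0 0 0;0 0.03 0 0 0 0;0 0.038 0 0 0 0;0 0.046 0 0 0 0;0 0.054 0 0 0 0;0 0.062 0 0 0 0;0 0.07 0 0 0 0;0 0.077 0 0 0 0;0 0.083 0 0 0 0;0 0.083 0 0 0 0;0 0.083 0 0 0 0'
python3 vise.py | grep -E "^0.064|0.07|0.10"
```

```text
time_s: 5.98
tcp_pos: [0.5176, -0.3129, 0.0959]
tool_rot: [0.514, -0.486, 0.514, 0.484]
ft_force: [-2.5, 2.6, 6.3]
opening: 0.0224
-0.0034434031021008116 0.18778812765862032
0.064 6633 px [188. 233.] (array([ 567. , -322.7]), array([86.4, 31.1]), 87.3) z 67.3
0.064 2737 px [ 25. 239.] (array([ 696.4, -323.7]), array([109.1,  26.9]), 86.2) z 67.2
0.064 216 px [414. 236.] (array([ 441.1, -320.4]), array([23.6,  4.7]), 4.3) z 66.8
0.064 63 px [232. 254.] (array([ 544.5, -314.5]), array([5.4, 5.5]), 76.1) z 64.5
0.0705 6466 px [280. 207.] (array([ 514.4, -334.8]), array([54.7, 45.3]), 86.6) z 72.3
0.0705 66 px [304. 242.] (array([ 505.1, -324. ]), array([1.4, 6.9]), 83.9) z 73.8
0.0705 1606 px [416. 264.] (array([ 441.3, -300. ]), array([38.1, 24.6]), 89.0) z 74.7
0.0705 571 px [282. 327.] (array([ 519.1, -273.7]), array([21. , 31.9]), 84.4) z 72.4
0.107 1674 px [300. 294.] (array([ 504.8, -312.1]), array([26.9, 25. ]), 86.6) z 110.2
0.107 1527 px [260. 295.] (array([ 530.3, -314.3]), array([24.1, 22.9]), 86.4) z 112.2
```

```bash
python3 -m pendant '0 0 0 0 0 0;0 0 0 0 0 0;0 0 0 0 0 0;0 0 0 0 0 0;0 0 0 0 0 0;-0.03 0 0 0 0 0;-0.06 0 0 0 0 0;-0.1 0 0 0 0 0;-0.13 0 0 0 0 0;-0.13 0 0 0 0 0' 0.41
python3 - <<'E'
from h import *
goal(470,-66,220,71)
E
```

```text
time_s: 6.87
tcp_pos: [0.5213, -0.3145, 0.2344]
tool_rot: [0.516, -0.492, 0.512, 0.479]
ft_force: [-0.3, -0.1, 1.8]
opening: 0.0599
t 6.9 tcp [ 521.3 -314.5  234.4] yaw 176.8 j6 0.22 op 59.9
row: 0.0111 0.0655 0.2453 -1.2956 -0.0189 0.0101 rows>= 11 target yaw 251.0
```

```bash
python3 -m pendant '0.011 0.066 0.245 -1.296 -0.019 0.01;0.011 0.066 0.245 -1.296 -0.019 0.01;0.011 0.066 0.245 -1.296 -0.019 0.01;0.011 0.066 0.245 -1.296 -0.019 0.01;0.011 0.066 0.245 -1.296 -0.019 0.01;0.011 0.066 0.245 -1.296 -0.019 0.01;0.011 0.066 0.245 -1.296 -0.019 0.01;0.011 0.066 0.245 -1.296 -0.019 0.01;0.011 0.066 0.245 -1.296 -0.019 0.01;0.011 0.066 0.245 -1.296 -0.019 0.01;0.011 0.066 0.245 -1.296 -0.019 0.01;0.011 0.066 0.245 -1.296 -0.019 0.01;0.011 0.066 0.245 -1.296 -0.019 0.01'
cat > lev.py <<'E'
# rects of flat areas at height lo..hi mm inside world window
from h import *
def lev(lo,hi,x0,x1,y0,y1,W,minpx=60):
    x,y,z=W[...,0]*1e3,W[...,1]*1e3,W[...,2]*1e3
    m=(z>lo)&(z<hi)&(x>x0)&(x<x1)&(y>y0)&(y<y1)
    m=cv2.morphologyEx(m.astype(np.uint8),cv2.MORPH_OPEN,np.ones((3,3),np.uint8))
    n,l,s,c=cv2.connectedComponentsWithStats(m); 
    for i in range(1,n):
        if s[i,4]>minpx:
            Q=W[l==i]; Q=Q[np.isfinite(Q[:,0])]; r=cv2.minAreaRect((Q[:,:2]*1000).astype(np.float32))
            print((lo,hi),s[i,4],'px',np.round(c[i]),np.round(r[0],1),np.round(r[1],1),'ang %.1f'%r[2],'z %.1f'%(np.median(Q[:,2])*1000),'mean',np.round(Q.mean(0)*1000,1))
E
python3 - <<'E'
from lev import *
st,im,d=snap('wrist'); cv2.imwrite('pics/wb.png',im); W=pts('wrist',d,st)
lev(50,60,400,540,-140,10,W)
goal(470,-66,220,71)
E
```

```text
time_s: 7.95
tcp_pos: [0.4699, -0.0662, 0.2202]
tool_rot: [-0.117, 0.698, -0.117, -0.697]
ft_force: [0.3, -0.1, 1.5]
opening: 0.0606
(50, 60) 4430 px [281. 195.] [465.3 -64.2] [ 38.2 109.3] ang 70.8 z 55.3 mean [468.2 -65.3  55.3]
t 8.0 tcp [469.8 -66.2 220.2] yaw -109.1 j6 1.03 op 59.9
row: 0.0002 -0.0003 -0.0001 -0.0009 -0.0007 0.0006 rows>= 1 target yaw -109.0
```

Run:
```python
from h import *
goal(465.8,-64.3,36,70.8)
```

```text
t 8.0 tcp [469.8 -66.2 220.2] yaw -109.1 j6 1.03 op 59.9
row: 0.1842 -0.0004 0.0045 0.0026 -0.0007 0.0006 rows>= 5 target yaw -109.2
```

```bash
python3 -m pendant '0.04 -0.0004 0.0045 0.003 0 0;0.08 -0.0004 0.0045 0.003 0 0;0.115 -0.0004 0.0045 0.003 0 0;0.145 -0.0004 0.0045 0.003 0 0;0.17 -0.0004 0.0045 0.003 0 0;0.184 -0.0004 0.0045 0.003 0 0;0.184 -0.0004 0.0045 0.003 0 0;0.184 -0.0004 0.0045 0.003 0 0' 0.41
python3 -m pendant '0 0 0 0 0 0;0 0 0 0 0 0;0 0 0 0 0 0;0 0 0 0 0 0;0 0 0 0 0 0;0 0 0 0 0 0;0 0 0 0 0 0' -1
python3 -m pendant '-0.04 0 0 0 0 0;-0.08 0 0 0 0 0;-0.12 0 0 0 0 0;-0.16 0 0 0 0 0;-0.16 0 0 0 0 0'
python3 - <<'E'
from h import *
goal(633,-320,200,-3.5)
E
```

```text
time_s: 8.67
tcp_pos: [0.4659, -0.0644, 0.0358]
tool_rot: [0.118, -0.697, 0.118, 0.697]
ft_force: [-0.3, -0.7, 0.2]
opening: 0.0605
time_s: 9.25
tcp_pos: [0.4672, -0.0642, 0.0373]
tool_rot: [-0.118, 0.698, -0.118, -0.696]
ft_force: [-0.8, 1.6, 6.8]
opening: 0.037
time_s: 9.67
tcp_pos: [0.4712, -0.0641, 0.2058]
tool_rot: [-0.119, 0.704, -0.116, -0.69]
ft_force: [1.1, -0.2, -0.9]
opening: 0.037
t 9.7 tcp [471.2 -64.1 205.8] yaw -109.1 j6 1.03 op 37.0
row: 0.0088 0.1888 -0.2366 1.2979 -0.0112 0.0190 rows>= 11 target yaw -183.5
```

```bash
python3 -m pendant '0.009 0.189 -0.237 1.298 -0.011 0.019;0.009 0.189 -0.237 1.298 -0.011 0.019;0.009 0.189 -0.237 1.298 -0.011 0.019;0.009 0.189 -0.237 1.298 -0.011 0.019;0.009 0.189 -0.237 1.298 -0.011 0.019;0.009 0.189 -0.237 1.298 -0.011 0.019;0.009 0.189 -0.237 1.298 -0.011 0.019;0.009 0.189 -0.237 1.298 -0.011 0.019;0.009 0.189 -0.237 1.298 -0.011 0.019;0.009 0.189 -0.237 1.298 -0.011 0.019;0.009 0.189 -0.237 1.298 -0.011 0.019;0.009 0.189 -0.237 1.298 -0.011 0.019;0.009 0.189 -0.237 1.298 -0.011 0.019;0.009 0.189 -0.237 1.298 -0.011 0.019'
python3 - <<'E'
from lev import *
st,im,d=snap('wrist'); cv2.imwrite('pics/wp.png',im); W=pts('wrist',d,st)
lev(63,70,540,720,-400,-230,W)
lev(70.5,77,450,720,-400,-230,W)
goal(633,-320,67,-3.5)
E
```

```text
time_s: 10.83
tcp_pos: [0.6331, -0.3201, 0.1995]
tool_rot: [0.515, -0.485, 0.515, 0.485]
ft_force: [-0.8, 0.4, -1.5]
opening: 0.0366
(63, 70) 2882 px [207. 200.] [ 697.  -323.8] [108.5  25.6] ang 86.6 z 67.2 mean [ 696.4 -326.4   67.1]
(63, 70) 3705 px [353. 201.] [ 563.7 -315.6] [100.   45.3] ang 86.5 z 67.3 mean [ 571.3 -318.5   67.2]
(70.5, 77) 3428 px [407. 200.] [ 518.5 -313.3] [98.4 46. ] ang 86.5 z 72.3 mean [ 522.6 -317.9   72.3]
(70.5, 77) 146 px [473. 206.] [ 453.5 -308.3] [21.   6.6] ang 89.5 z 73.9 mean [ 454.  -309.2   73.6]
t 10.9 tcp [ 633.2 -320.   199.7] yaw 176.6 j6 0.18 op 37.4
row: 0.1327 0.0002 0.0000 0.0009 0.0002 -0.0001 rows>= 4 target yaw 176.5
```

View pics/wp.png

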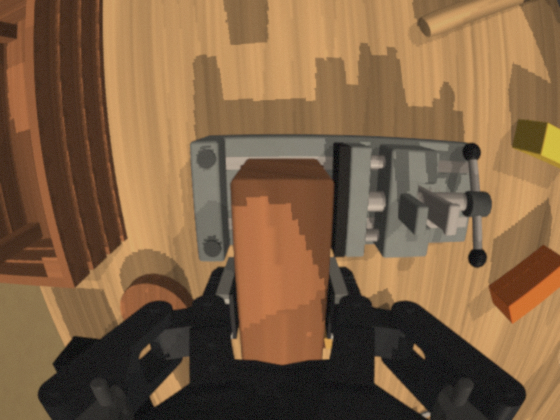

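```bash
python3 -m pendant '0.03 -0.002 0 0.001 0 0;0.06 -0.002 0 0.001 0 0;0.085 -0.002 0 0.001 0 0;0.105 -0.002 0 0.001 0 0;0.118 -0.002 0 0.001 0 0;0.126 -0.002 0 0.001 0 0;0.13 -0.002 0 0.001 0 0;0.132 -0.002 0 0.001 0 0;0.132 -0.002 0 0.001 0 0;0.132 -0.002 0 0.001 0 0'
python3 -m pendant '0 0 0 0 0 0;0 0 0 0 0 0;0 0 0 0 0 0;0 0 0 0 0 0' 0.41
python3 -m pendant '-0.03 0 0 0 0 0;-0.07 0 0 0 0 0;-0.11 0 0 0 0 0;-0.15 0 0 0 0 0;-0.15 0 0 0 0 0;-0.15 0 0 0 0 0'
python3 - <<'E'
from lev import *
st,im,d=snap('wrist'); cv2.imwrite('pics/wp2.png',im); W=pts('wrist',d,st)
lev(63,70,540,720,-400,-230,W)
lev(70.5,77,450,720,-400,-230,W)
lev(80,90,540,720,-400,-230,W)
lev(105,118,450,720,-400,-230,W)
goal(519,-313,90,-3.5)
E
```

```text
time_s: 11.72
tcp_pos: [0.6359, -0.3205, 0.0691]
tool_rot: [0.515, -0.485, 0.515, 0.484]
ft_force: [0.2, -0.2, -1.7]
opening: 0.0372
time_s: 12.05
tcp_pos: [0.6363, -0.3205, 0.0699]
tool_rot: [0.516, -0.486, 0.514, 0.483]
ft_force: [0.7, 0.4, -0.1]
opening: 0.0598
time_s: 12.55
tcp_pos: [0.6371, -0.3209, 0.2245]
tool_rot: [0.517, -0.488, 0.513, 0.481]
ft_force: [-0.3, -0.0, -1.3]
opening: 0.0603
(63, 70) 2486 px [219. 194.] [ 697.1 -323.6] [110.1  25.8] ang 86.5 z 67.2 mean [ 696.7 -326.6   67.1]
(63, 70) 3180 px [354. 195.] [ 563.7 -315.4] [100.3  45.4] ang 86.4 z 67.3 mean [ 571.2 -317.9   67.2]
(70.5, 77) 3018 px [404. 195.] [ 519.1 -313.5] [98.3 45.4] ang 87.1 z 72.3 mean [ 522.6 -317.2   72.4]
(70.5, 77) 131 px [466. 201.] [ 453.6 -308.9] [20.4  7.2] ang 89.6 z 74.3 mean [ 453.8 -309.2   74. ]
(80, 90) 5260 px [285. 200.] [ 635.4 -318.3] [110.   38.7] ang 86.7 z 85.3 mean [ 635.4 -321.6   85.3]
(105, 118) 378 px [414. 211.] [ 526.9 -313.8] [23.8 10.5] ang 86.0 z 111.8 mean [ 528.  -314.5  111.1]
(105, 118) 341 px [444. 211.] [ 498.1 -312. ] [25.1 11.6] ang 86.7 z 111.0 mean [ 498.8 -312.6  110.7]
t 12.6 tcp [ 635.9 -320.3  221.3] yaw 176.5 j6 0.18 op 60.0
row: 0.1305 0.1180 0.0003 0.0001 -0.0009 0.0063 rows>= 5 target yaw 176.5
```

```bash
python3 -m pendant '0 0.04 0 0 0 0.006;0.02 0.08 0 0 0 0.006;0.04 0.117 0 0 0 0.006;0.07 0.117 0 0 0 0.006;0.1 0.117 0 0 0 0.006;0.12 0.117 0 0 0 0.006;0.13 0.117 0 0 0 0.006;0.13 0.117 0 0 0 0.006;0.13 0.117 0 0 0 0.006'
python3 -m pendant '0 0 0 0 0 0;0 0 0 0 0 0;0 0 0 0 0 0;0 0 0 0 0 0;0 0 0 0 0 0;0 0 0 0 0 0;0 0 0 0 0 0;0 0 0 0 0 0' -1
```

```text
time_s: 13.35
tcp_pos: [0.5199, -0.3133, 0.0899]
tool_rot: [0.514, -0.484, 0.515, 0.485]
ft_force: [-0.7, 0.1, 0.4]
opening: 0.0603
time_s: 14.02
tcp_pos: [0.5202, -0.3134, 0.0916]
tool_rot: [0.514, -0.485, 0.515, 0.485]
ft_force: [-1.2, 1.5, 6.2]
opening: 0.023
```

```bash
python3 -m pendant '0 -0.005 0 0 0 0;0 -0.011 0 0 0 0;0 -0.017 0 0 0 0;0 -0.023 0 0 0 0;0 -0.029 0 0 0 0;0 -0.034 0 0 0 0;0 -0.039 0 0 0 0;0 -0.044 0 0 0 0;0 -0.049 0 0 0 0;0 -0.053 0 0 0 0;0 -0.056 0 0 0 0;0 -0.057 0 0 0 0;0 -0.057 0 0 0 0'
python3 -m pendant '0 -0.001 0 0 0 0;0 -0.002 0 0 0 0;0 -0.002 0 0 0 0'
python3 -m pendant '0 -0.001 0 0 0 0;0 -0.002 0 0 0 0;0 -0.002 0 0 0 0'
```

```text
time_s: 15.1
tcp_pos: [0.5779, -0.3168, 0.0917]
tool_rot: [0.514, -0.485, 0.515, 0.485]
ft_force: [-0.1, 0.9, 5.1]
opening: 0.0231
time_s: 15.35
tcp_pos: [0.5799, -0.3169, 0.0917]
tool_rot: [0.514, -0.485, 0.515, 0.485]
ft_force: [-2.7, 0.2, 4.7]
opening: 0.0225
time_s: 15.6
tcp_pos: [0.5819, -0.3171, 0.0917]
tool_rot: [0.514, -0.485, 0.515, 0.485]
ft_force: [-2.5, 0.4, 5.3]
opening: 0.0229
```

```bash
python3 - <<'E'
from lev import *
st,im,d=snap('wrist'); cv2.imwrite('pics/wc.png',im); W=pts('wrist',d,st)
lev(63,70,540,720,-400,-230,W)
lev(80,90,540,720,-400,-230,W)
E
python3 -m pendant '0 -0.001 0 0 0 0;0 -0.001 0 0 0 0'
python3 -m pendant '0 -0.001 0 0 0 0;0 -0.001 0 0 0 0'
```

```text
(63, 70) 1827 px [ 80. 235.] [ 703.  -330.8] [99.8 25.3] ang 76.9 z 67.3 mean [ 701.4 -335.6   67.2]
(63, 70) 7206 px [187. 235.] [ 625.7 -330.6] [85.8 44.5] ang 88.7 z 67.3 mean [ 631.2 -333.4   67.1]
(63, 70) 73 px [306. 241.] [ 568.4 -327.1] [2.2 8. ] ang 74.1 z 66.4 mean [ 568.1 -327.5   66.6]
(63, 70) 429 px [339. 258.] [ 550.3 -314.8] [ 9.4 19.9] ang 85.3 z 64.1 mean [ 550.1 -314.9   64.1]
(63, 70) 94 px [ 99. 321.] [ 706.6 -275.6] [10.4 14. ] ang 6.8 z 67.2 mean [ 707.1 -274.3   67.3]
(80, 90) 9690 px [119. 244.] [ 665.1 -326.4] [97.9 38.9] ang 86.7 z 85.3 mean [ 663.2 -336.5   85.2]
(80, 90) 255 px [262. 256.] [ 590.9 -328.8] [ 2.7 16. ] ang 84.8 z 85.7 mean [ 590.1 -328.6   85.5]
(80, 90) 197 px [305. 257.] [ 569.1 -327.4] [ 1.9 13. ] ang 86.3 z 85.7 mean [ 569.8 -327.5   85.7]
(80, 90) 71 px [161. 349.] [ 654.7 -270.2] [12.6  3.5] ang 43.4 z 85.4 mean [ 654.4 -270.4   85.3]
time_s: 15.82
tcp_pos: [0.5824, -0.3171, 0.0917]
tool_rot: [0.514, -0.485, 0.516, 0.485]
ft_force: [-4.6, 0.5, 5.3]
opening: 0.0231
time_s: 15.98
tcp_pos: [0.5826, -0.3171, 0.0917]
tool_rot: [0.513, -0.484, 0.516, 0.486]
ft_force: [-5.4, 1.0, 6.6]
opening: 0.0231
```

View pics/wc.png

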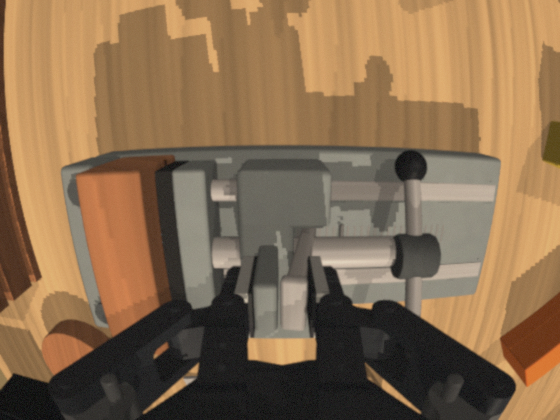

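```bash
python3 -m pendant '0 0 0 0 0 0;0 0 0 0 0 0;0 0 0 0 0 0;0 0 0 0 0 0;-0.03 0 0 0 0 0;-0.06 0 0 0 0 0;-0.1 0 0 0 0 0;-0.14 0.03 0 0 0 0;-0.16 0.06 0 0 0 0;-0.16 0.06 0 0 0 0;-0.16 0.06 0 0 0 0' 0.41
python3 - <<'E'
from lev import *
st,im,d=snap('wrist'); cv2.imwrite('pics/wt.png',im); W=pts('wrist',d,st); np.save('wt.npy',W)
lev(63,70,540,720,-400,-230,W)
lev(70.5,77,500,720,-400,-230,W)
lev(80,90,540,720,-400,-230,W)
lev(105,118,450,720,-400,-230,W)
x,y,z=[W[...,i]*1e3 for i in range(3)]
for s in(1,-1):
    m=(im.max(-1)<60)&(x>480)&(x<535)&(z>20)&(z<115)&(s*(y+313)>25)&(s*(y+313)<75)
    Q=W[m]*1e3; print(s,m.sum(),np.round(np.median(Q,0),1),np.round(Q.min(0)),np.round(Q.max(0)))
goal(510,-280,150,-3.5)
E
```

```text
time_s: 16.9
tcp_pos: [0.5246, -0.3138, 0.2558]
tool_rot: [0.515, -0.487, 0.514, 0.482]
ft_force: [-0.1, 0.1, 0.0]
opening: 0.0604
(63, 70) 95 px [118. 146.] [ 698.3 -373.6] [ 8.7 15.4] ang 84.6 z 67.3 mean [ 698.2 -373.9   67.3]
(63, 70) 2252 px [178. 187.] [ 627.2 -319.4] [99.8 41.4] ang 86.1 z 67.3 mean [ 633.1 -321.9   67.1]
(63, 70) 764 px [123. 195.] [ 701.6 -314.7] [90.2 16.3] ang 86.5 z 67.3 mean [ 701.5 -318.9   67.3]
(63, 70) 115 px [256. 188.] [ 550.4 -315. ] [ 7.9 18.7] ang 86.6 z 64.0 mean [ 551.1 -315.3   64.1]
(70.5, 77) 2776 px [224. 186.] [ 582.8 -316.9] [98.1 45.2] ang 85.9 z 72.3 mean [ 583.2 -321.2   72.3]
(70.5, 77) 497 px [297. 193.] [ 510.2 -306.6] [33.3 20.1] ang 89.2 z 74.6 mean [ 510.  -310.    74.3]
(80, 90) 3447 px [146. 193.] [ 665.3 -320.7] [109.5  38.6] ang 86.4 z 85.3 mean [ 663.9 -322.9   85.2]
(105, 118) 305 px [209. 200.] [ 590.3 -317.5] [23.  10.1] ang 85.4 z 112.0 mean [ 589.6 -317.9  111.5]
(105, 118) 349 px [240. 200.] [ 561.8 -315.8] [25.8 11. ] ang 87.0 z 110.9 mean [ 561.4 -316.2  110.8]
1 241 [ 511.  -267.4   90.6] [ 503. -274.   84.] [ 520. -258.   94.]
-1 233 [ 506.1 -361.7   50.8] [ 497. -369.   27.] [ 515. -352.   55.]
t 16.9 tcp [ 524.5 -313.4  253.3] yaw 176.6 j6 0.21 op 60.0
row: 0.1032 0.0167 0.0327 0.0013 -0.0020 0.0021 rows>= 3 target yaw 176.5
```

View pics/wt.png

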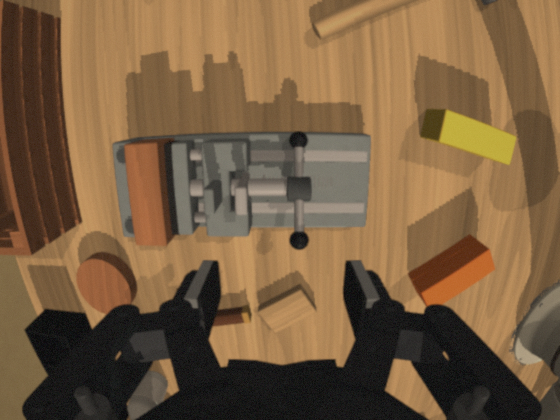

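Run:
```python
from h import *
goal(511,-264.8,76,-3.5)
import numpy as np
for k in range(0,17):
    f=0.40+2.4*k/16; D=f-.4
    print('%.3f %.4f %.4f 0 0 0;'%(-.052*(np.sin(f)-np.sin(.4)),-.00127*D,.052*(np.cos(f)-np.cos(.4))),end='')
```

```text
t 16.9 tcp [ 524.5 -313.4  253.3] yaw 176.6 j6 0.21 op 60.0
row: 0.1772 0.0167 0.0481 0.0013 -0.0020 0.0021 rows>= 5 target yaw 176.5
-0.000 -0.0000 0.0000 0 0 0;-0.007 -0.0002 -0.0036 0 0 0;-0.013 -0.0004 -0.0081 0 0 0;-0.019 -0.0006 -0.0136 0 0 0;-0.024 -0.0008 -0.0198 0 0 0;-0.027 -0.0010 -0.0267 0 0 0;-0.030 -0.0011 -0.0340 0 0 0;-0.031 -0.0013 -0.0416 0 0 0;-0.032 -0.0015 -0.0494 0 0 0;-0.031 -0.0017 -0.0572 0 0 0;-0.029 -0.0019 -0.0647 0 0 0;-0.026 -0.0021 -0.0719 0 0 0;-0.022 -0.0023 -0.0785 0 0 0;-0.017 -0.0025 -0.0844 0 0 0;-0.011 -0.0027 -0.0896 0 0 0;-0.004 -0.0029 -0.0937 0 0 0;0.003 -0.0030 -0.0969 0 0 0;
```

```bash
python3 -m pendant '0.03 0.016 0.04 0 0 0;0.07 0.0165 0.048 0.001 -0.002 0.002;0.11 0.0165 0.048 0.001 -0.002 0.002;0.14 0.0165 0.048 0.001 -0.002 0.002;0.16 0.0165 0.048 0.001 -0.002 0.002;0.172 0.0165 0.048 0.001 -0.002 0.002;0.177 0.0165 0.048 0.001 -0.002 0.002;0.177 0.0165 0.048 0.001 -0.002 0.002;0.177 0.0165 0.048 0.001 -0.002 0.002' -0.06
python3 -m pendant '0 0 0 0 0 0;0 0 0 0 0 0;0 0 0 0 0 0;0 0 0 0 0 0;0 0 0 0 0 0;0 0 0 0 0 0' -1
```

```text
time_s: 17.7
tcp_pos: [0.512, -0.265, 0.0757]
tool_rot: [0.515, -0.485, 0.515, 0.485]
ft_force: [-0.1, 0.8, 0.5]
opening: 0.0404
time_s: 18.2
tcp_pos: [0.5114, -0.2647, 0.076]
tool_rot: [0.515, -0.484, 0.515, 0.485]
ft_force: [-3.9, 2.7, 3.3]
opening: 0.0166
```

```bash
python3 -m pendant '-0.007 -0.0002 -0.0036 0 0 0;-0.013 -0.0004 -0.0081 0 0 0;-0.019 -0.0006 -0.0136 0 0 0;-0.024 -0.0008 -0.0198 0 0 0;-0.027 -0.001 -0.0267 0 0 0;-0.03 -0.0011 -0.034 0 0 0;-0.031 -0.0013 -0.0416 0 0 0'
python3 - <<'E'
from h import *
st,im,d=snap('wrist'); cv2.imwrite('pics/wt2.png',im)
E
```

```text
time_s: 18.78
tcp_pos: [0.5097, -0.3081, 0.1069]
tool_rot: [0.514, -0.484, 0.516, 0.485]
ft_force: [-2.1, -4.9, -0.4]
opening: 0.0037
```

View pics/wt2.png

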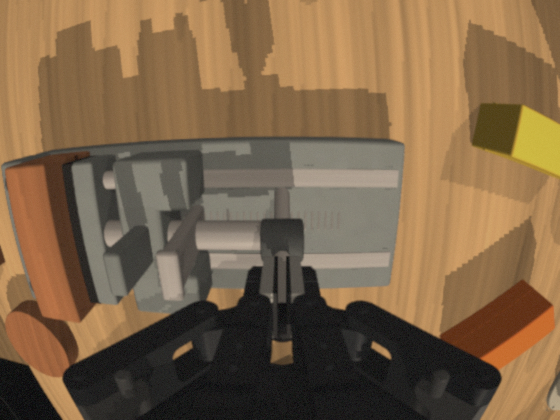

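```bash
python3 -m pendant '0 0 0 0 0 0;0 0 0 0 0 0;0 0 0 0 0 0;-0.03 0 0 0 0 0;-0.07 0 0 0 0 0;-0.11 0 0 0 0 0;-0.13 0 -0.03 0 0 0;-0.13 0 -0.03 0 0 0;-0.13 0 -0.03 0 0 0' -0.06
cat > ball.py <<'E'
from lev import *
st,im,d=snap('wrist'); cv2.imwrite('pics/wt3.png',im); W=pts('wrist',d,st)
x,y,z=[W[...,i]*1e3 for i in range(3)]
m=((im.max(-1)<60)&(x>480)&(x<540)&(z>0)&(z<135)&(y>-390)&(y<-235)).astype(np.uint8)
n,l,s,c=cv2.connectedComponentsWithStats(m)
A=np.radians(-3.5); ex=np.array([np.cos(A),np.sin(A)]); ey=np.array([-np.sin(A),np.cos(A)])
for i in range(1,n):
    if s[i,4]>60:
        Q=W[l==i]*1e3
        f=np.linalg.lstsq(np.c_[2*Q,np.ones(len(Q))],(Q**2).sum(1),rcond=None)[0][:3]
        v=Q[:,:2]-[594.3,-317.6]; vx,vy=v@ex,v@ey
        print(s[i,4],'px',np.round(c[i]),'med',np.round(np.median(Q,0),1),'max z %.0f'%Q[:,2].max(),'fit',np.round(f,1),'vise x %.1f..%.1f y %.1f..%.1f'%(vx.min(),vx.max(),vy.min(),vy.max()))
lev(63,70,540,720,-400,-230,W,400)
lev(70.5,77,540,720,-400,-230,W,400)
E
python3 ball.py; python3 -c "
from h import *
goal(510,-280,220,-3.5)"
```

```text
time_s: 19.58
tcp_pos: [0.5094, -0.3399, 0.24]
tool_rot: [0.516, -0.486, 0.515, 0.482]
ft_force: [-0.2, 0.6, -0.7]
opening: 0.04
295 px [283. 214.] med [ 510.  -320.9   72.8] max z 78 fit [ 509.1 -316.7   67. ] vise x -96.1..-74.5 y -12.7..3.2
323 px [285. 261.] med [ 510.1 -291.3  116.3] max z 120 fit [ 510.2 -287.8  110.1] vise x -94.0..-77.3 y 14.9..29.9
(63, 70) 741 px [107. 210.] [ 698.7 -330.7] [96.4 22.4] ang 84.7 z 67.4 mean [ 700.8 -333.2   67.3]
(63, 70) 2214 px [163. 216.] [ 627.4 -320.9] [103.1  41.4] ang 87.0 z 67.3 mean [ 633.6 -322.8   67.1]
(70.5, 77) 2596 px [208. 213.] [ 582.2 -316.9] [99.  45.6] ang 86.5 z 72.4 mean [ 583.4 -324.6   72.4]
t 19.6 tcp [ 508.6 -338.9  238.1] yaw 176.4 j6 0.26 op 40.1
row: 0.0180 0.0023 0.0589 -0.0009 -0.0018 0.0017 rows>= 2 target yaw 176.5
```

View pics/wt3.png

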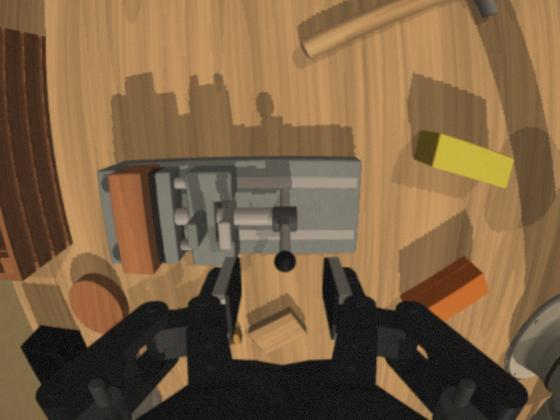

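Run:
```python
from h import *
goal(510.2,-288.5,100,-3.5)
for k in range(0,17):
    f=1.08+1.72*k/16; D=f-1.08
    print('%.4f %.4f %.4f 0 0 0;'%(-.052*(np.sin(f)-np.sin(1.08)),-.00127*D,.052*(np.cos(f)-np.cos(1.08))),end='')
```

```text
t 19.6 tcp [ 508.6 -338.9  238.1] yaw 176.4 j6 0.26 op 40.1
row: 0.1380 0.0018 0.0507 -0.0009 -0.0018 0.0017 rows>= 4 target yaw 176.5
-0.0000 -0.0000 0.0000 0 0 0;-0.0024 -0.0001 -0.0051 0 0 0;-0.0042 -0.0003 -0.0103 0 0 0;-0.0054 -0.0004 -0.0158 0 0 0;-0.0060 -0.0005 -0.0213 0 0 0;-0.0061 -0.0007 -0.0269 0 0 0;-0.0055 -0.0008 -0.0325 0 0 0;-0.0044 -0.0010 -0.0380 0 0 0;-0.0026 -0.0011 -0.0433 0 0 0;-0.0003 -0.0012 -0.0484 0 0 0;0.0025 -0.0014 -0.0532 0 0 0;0.0058 -0.0015 -0.0577 0 0 0;0.0096 -0.0016 -0.0618 0 0 0;0.0138 -0.0018 -0.0655 0 0 0;0.0184 -0.0019 -0.0687 0 0 0;0.0233 -0.0020 -0.0714 0 0 0;0.0284 -0.0022 -0.0735 0 0 0;
```

```bash
python3 -m pendant '0.03 0.002 0.04 -0.001 -0.002 0.002;0.06 0.002 0.051 -0.001 -0.002 0.002;0.1 0.002 0.051 -0.001 -0.002 0.002;0.125 0.002 0.051 -0.001 -0.002 0.002;0.138 0.002 0.051 -0.001 -0.002 0.002;0.138 0.002 0.051 -0.001 -0.002 0.002;0.138 0.002 0.051 -0.001 -0.002 0.002' -0.06
python3 -m pendant '0 0 0 0 0 0;0 0 0 0 0 0;0 0 0 0 0 0;0 0 0 0 0 0;0 0 0 0 0 0;0 0 0 0 0 0' -1 
python3 -m pendant '-0.0012 0 -0.0025 0 0 0;-0.0024 -0.0001 -0.0051 0 0 0;-0.0033 -0.0002 -0.0077 0 0 0;-0.0042 -0.0003 -0.0103 0 0 0' | tail -2
python3 -m pendant '-0.0006 -0.0001 -0.0027 0 0 0;-0.0012 -0.0001 -0.0055 0 0 0;-0.0015 -0.0002 -0.0082 0 0 0;-0.0018 -0.0002 -0.011 0 0 0'
```

```text
time_s: 20.22
tcp_pos: [0.5092, -0.2875, 0.0985]
tool_rot: [0.514, -0.484, 0.516, 0.486]
ft_force: [-0.1, 0.1, 0.1]
opening: 0.0402
time_s: 20.72
tcp_pos: [0.5106, -0.2876, 0.0997]
tool_rot: [0.515, -0.485, 0.515, 0.485]
ft_force: [4.0, 2.0, 3.3]
opening: 0.0167
ft_force: [2.2, 4.4, -1.7]
opening: 0.0165
time_s: 21.38
tcp_pos: [0.5098, -0.3084, 0.1048]
tool_rot: [0.515, -0.484, 0.514, 0.486]
ft_force: [4.2, 1.4, -4.1]
opening: 0.0164
```

```bash
python3 -m pendant '-0.0001 -0.0001 -0.0028 0 0 0;-0.0001 -0.0002 -0.0056 0 0 0;0.0002 -0.0002 -0.0084 0 0 0;0.0005 -0.0003 -0.0112 0 0 0;0.001 -0.0004 -0.014 0 0 0;0.0016 -0.0005 -0.0167 0 0 0;0.0025 -0.0005 -0.0194 0 0 0;0.0034 -0.0006 -0.022 0 0 0;0.0045 -0.0006 -0.0246 0 0 0;0.0057 -0.0007 -0.0271 0 0 0;0.0071 -0.0008 -0.0295 0 0 0;0.0085 -0.0009 -0.0319 0 0 0'
python3 -m pendant '0.0016 -0.0001 -0.0023 0 0 0;0.0033 -0.0001 -0.0045 0 0 0;0.0052 -0.0002 -0.0066 0 0 0;0.0071 -0.0002 -0.0086 0 0 0;0.0092 -0.0003 -0.0105 0 0 0;0.0113 -0.0004 -0.0123 0 0 0;0.0136 -0.0005 -0.0139 0 0 0;0.0159 -0.0005 -0.0155 0 0 0;0.0183 -0.0006 -0.0168 0 0 0;0.0208 -0.0006 -0.0182 0 0 0;0.0233 -0.0007 -0.0192 0 0 0;0.0259 -0.0008 -0.0203 0 0 0;0.0259 -0.0008 -0.0203 0 0 0'
```

```text
time_s: 22.38
tcp_pos: [0.5087, -0.3404, 0.096]
tool_rot: [0.515, -0.484, 0.514, 0.486]
ft_force: [-0.1, 0.1, -0.2]
opening: -0.0001
time_s: 23.47
tcp_pos: [0.5079, -0.3607, 0.0693]
tool_rot: [0.515, -0.484, 0.515, 0.486]
ft_force: [1.0, -0.2, -0.7]
opening: 0.0001
```

```bash
python3 -m pendant '-0.03 0 0 0 0 0;-0.07 0 0 0 0 0;-0.11 0 0 0 0 0;-0.15 0 0.02 0 0 0;-0.15 0 0.02 0 0 0;-0.15 0 0.02 0 0 0' -0.06; python3 ball.py
```

```text
time_s: 23.97
tcp_pos: [0.5109, -0.3409, 0.2232]
tool_rot: [0.516, -0.487, 0.513, 0.484]
ft_force: [0.2, 0.1, -1.8]
opening: 0.0404
294 px [285. 219.] med [ 509.5 -321.7   72. ] max z 77 fit [ 508.8 -317.    66.7] vise x -96.7..-74.5 y -13.0..2.0
368 px [286. 267.] med [ 510.  -295.3  118. ] max z 122 fit [ 510.  -291.7  111.9] vise x -93.8..-77.2 y 11.2..26.9
(63, 70) 2459 px [159. 221.] [ 626.6 -320. ] [105.2  43.2] ang 87.1 z 67.3 mean [ 633.6 -322.6   67.1]
(63, 70) 621 px [102. 224.] [ 702.1 -321.4] [78.2 14.8] ang 87.3 z 67.3 mean [ 702.  -323.3   67.3]
(70.5, 77) 2618 px [205. 214.] [ 581.9 -316.7] [98.7 45.9] ang 86.7 z 72.2 mean [ 584.  -328.4   72.3]
```

Run:
```python
from h import *
goal(582.6,-317.1,91,-3.5)
```

```text
t 24.0 tcp [ 509.7 -340.6  220.5] yaw 176.6 j6 0.27 op 39.9
row: 0.1296 -0.0713 0.0275 0.0021 0.0021 0.0005 rows>= 4 target yaw 176.5
```

```bash
python3 -m pendant '0 -0.04 0.027 0 0 0;0.02 -0.071 0.0275 0.002 0.002 0;0.06 -0.071 0.0275 0.002 0.002 0;0.09 -0.071 0.0275 0.002 0.002 0;0.115 -0.071 0.0275 0.002 0.002 0;0.129 -0.071 0.0275 0.002 0.002 0;0.129 -0.071 0.0275 0.002 0.002 0;0.129 -0.071 0.0275 0.002 0.002 0' 0.41
python3 -m pendant '0 0 0 0 0 0;0 0 0 0 0 0;0 0 0 0 0 0;0 0 0 0 0 0;0 0 0 0 0 0;0 0 0 0 0 0;0 0 0 0 0 0;0 0 0 0 0 0' -1
python3 -m pendant '0 0.001 0 0 0 0;0 0.002 0 0 0 0;0 0.002 0 0 0 0'
python3 -m pendant '0 0.001 0 0 0 0;0 0.002 0 0 0 0;0 0.002 0 0 0 0'
```

```text
time_s: 24.68
tcp_pos: [0.581, -0.317, 0.0891]
tool_rot: [0.514, -0.483, 0.516, 0.486]
ft_force: [0.4, -1.0, 0.3]
opening: 0.0601
time_s: 25.35
tcp_pos: [0.5806, -0.3173, 0.0908]
tool_rot: [0.514, -0.483, 0.516, 0.486]
ft_force: [-2.1, 0.0, 6.6]
opening: 0.0231
time_s: 25.6
tcp_pos: [0.5787, -0.3172, 0.0908]
tool_rot: [0.514, -0.483, 0.516, 0.486]
ft_force: [2.0, -1.4, 0.0]
opening: 0.0234
time_s: 25.85
tcp_pos: [0.5767, -0.3171, 0.0909]
tool_rot: [0.514, -0.483, 0.516, 0.486]
ft_force: [2.5, -0.1, -0.5]
opening: 0.0235
```

```bash
python3 -m pendant '0 -0.001 0 0 0 0;0 -0.002 0 0 0 0;0 -0.002 0 0 0 0;0 -0.002 0 0 0 0'
python3 -m pendant '0 0 0 0 0 0;0 0 0 0 0 0;0 0 0 0 0 0;0 0 0 0 0 0;-0.03 0 0 0 0 0;-0.06 0 0 0 0 0;-0.1 0 0 0 0 0;-0.14 0.03 0 0 0 0;-0.16 0.06 -0.02 0 0 0;-0.16 0.06 -0.02 0 0 0;-0.16 0.06 -0.02 0 0 0' 0.41
python3 ball.py;python3 - <<'E'
from h import *
goal(506,-290,104,-3.5)
E
```

```text
time_s: 26.18
tcp_pos: [0.5778, -0.3171, 0.0908]
tool_rot: [0.513, -0.483, 0.516, 0.487]
ft_force: [-2.8, -0.5, 2.7]
opening: 0.0231
time_s: 27.1
tcp_pos: [0.5182, -0.3348, 0.2551]
tool_rot: [0.515, -0.485, 0.515, 0.483]
ft_force: [-0.8, -0.3, -0.4]
opening: 0.0599
253 px [295. 203.] med [ 505.4 -321.    72.5] max z 77 fit [ 504.9 -316.3   66.3] vise x -100.7..-78.6 y -13.1..1.1
312 px [298. 245.] med [ 506.  -294.5  118.1] max z 122 fit [ 505.9 -291.5  111.8] vise x -98.3..-81.0 y 11.1..27.6
(63, 70) 855 px [119. 206.] [ 701.1 -324.3] [109.8  22.1] ang 82.6 z 67.4 mean [ 700.9 -328.    67.4]
(63, 70) 2481 px [176. 207.] [ 624.8 -319.4] [99.8 45.8] ang 86.8 z 67.3 mean [ 631.1 -321.8   67.1]
(70.5, 77) 2555 px [223. 205.] [ 578.4 -316.8] [98.6 44.8] ang 86.8 z 72.4 mean [ 578.7 -322.2   72.4]
t 27.1 tcp [ 518.3 -333.9  252.6] yaw 176.5 j6 0.25 op 60.1
row: 0.1486 0.0146 0.0431 -0.0004 -0.0003 -0.0025 rows>= 4 target yaw 176.5
```

```bash
cat > arc.py <<'E'
import sys,numpy as np
f0,f1,n=float(sys.argv[1]),float(sys.argv[2]),int(sys.argv[3])
print(';'.join('%.4f %.4f %.4f 0 0 0'%(-.052*(np.sin(f)-np.sin(f0)),-.00127*(f-f0),.052*(np.cos(f)-np.cos(f0))) for f in np.linspace(f0,f1,n+1)[1:]))
E
python3 -m pendant '0.03 0.014 0.04 0 0 -0.0025;0.07 0.0146 0.043 0 0 -0.0025;0.11 0.0146 0.043 0 0 -0.0025;0.135 0.0146 0.043 0 0 -0.0025;0.1486 0.0146 0.043 0 0 -0.0025;0.1486 0.0146 0.043 0 0 -0.0025;0.1486 0.0146 0.043 0 0 -0.0025' -0.06
python3 -m pendant '0 0 0 0 0 0;0 0 0 0 0 0;0 0 0 0 0 0;0 0 0 0 0 0;0 0 0 0 0 0;0 0 0 0 0 0' -1
python3 - <<'E'
from h import *
st,im,d=snap('wrist'); cv2.imwrite('pics/wt4.png',cv2.resize(im[180:360,180:400],(733,600)))
E
python3 arc.py 1.16 1.66 5; python3 arc.py 1.66 2.16 5;python3 arc.py 2.16 2.66 5;python3 arc.py 2.66 3.26 6
```

```text
time_s: 27.73
tcp_pos: [0.5062, -0.2896, 0.102]
tool_rot: [0.514, -0.484, 0.516, 0.486]
ft_force: [0.3, -0.6, 0.7]
opening: 0.0399
time_s: 28.23
tcp_pos: [0.5065, -0.2896, 0.1028]
tool_rot: [0.514, -0.484, 0.515, 0.485]
ft_force: [-1.7, 2.0, 2.1]
opening: 0.0167
-0.0018 -0.0001 -0.0049 0 0 0;-0.0032 -0.0003 -0.0099 0 0 0;-0.0040 -0.0004 -0.0150 0 0 0;-0.0043 -0.0005 -0.0202 0 0 0;-0.0041 -0.0006 -0.0254 0 0 0
0.0007 -0.0001 -0.0051 0 0 0;0.0020 -0.0003 -0.0102 0 0 0;0.0037 -0.0004 -0.0151 0 0 0;0.0059 -0.0005 -0.0198 0 0 0;0.0086 -0.0006 -0.0243 0 0 0
0.0031 -0.0001 -0.0042 0 0 0;0.0066 -0.0003 -0.0080 0 0 0;0.0105 -0.0004 -0.0115 0 0 0;0.0147 -0.0005 -0.0146 0 0 0;0.0191 -0.0006 -0.0172 0 0 0
0.0047 -0.0001 -0.0022 0 0 0;0.0096 -0.0003 -0.0039 0 0 0;0.0147 -0.0004 -0.0051 0 0 0;0.0198 -0.0005 -0.0057 0 0 0;0.0250 -0.0006 -0.0059 0 0 0;0.0302 -0.0008 -0.0056 0 0 0
```

View pics/wt4.png

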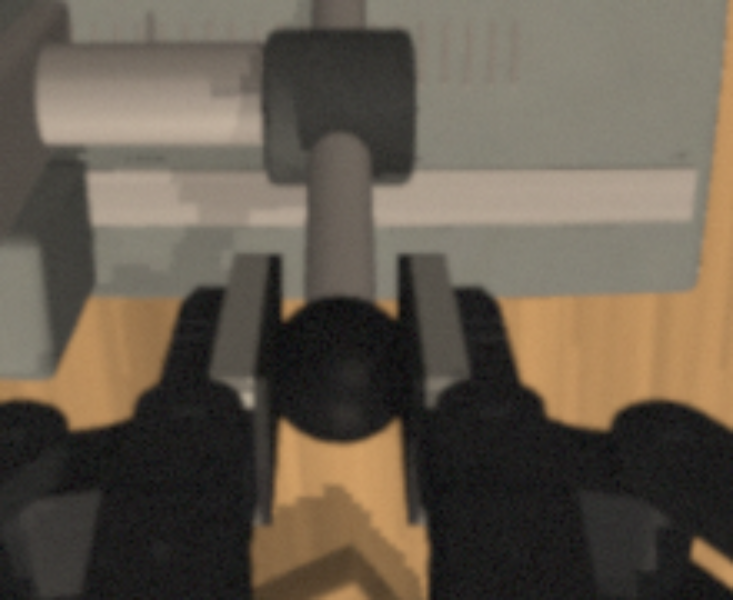

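The crop shows ball a at (340,370) squarely between the pads, with the bar running to the hub at (340,105). The pinch is good, so I'll carry it in short steps.

```bash
python3 -m pendant '-0.0018 -0.0001 -0.0049 0 0 0;-0.0032 -0.0003 -0.0099 0 0 0;-0.004 -0.0004 -0.015 0 0 0;-0.0043 -0.0005 -0.0202 0 0 0;-0.0041 -0.0006 -0.0254 0 0 0;-0.0041 -0.0006 -0.0254 0 0 0'
python3 - <<'E'
from h import *
st,im,d=snap('wrist'); cv2.imwrite('pics/wt5.png',cv2.resize(im[180:360,180:400],(733,600)))
E
```

```text
time_s: 28.78
tcp_pos: [0.5054, -0.3156, 0.1069]
tool_rot: [0.515, -0.483, 0.516, 0.485]
ft_force: [-0.8, 1.0, 1.6]
opening: 0.0169
```

View pics/wt5.png

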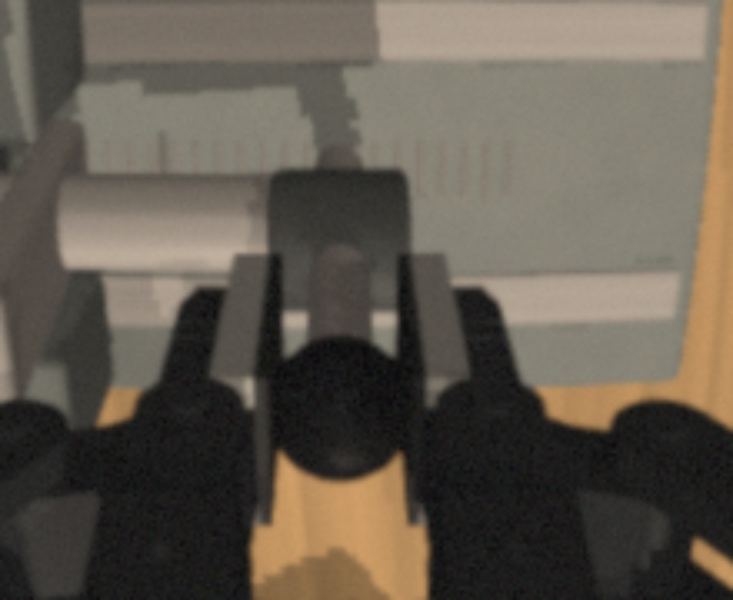

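```bash
sed -i 's/^lev(/#lev(/' ball.py; python3 ball.py; python3 -c "
from h import *
print(read_state()['tcp_pos'])"
```

```text
703 px [282. 240.] med [ 504.4 -322.5   70.4] max z 77 fit [ 504.6 -318.1   66.5] vise x -100.4..-77.7 y -13.6..-3.9
2294 px [282. 299.] med [ 504.7 -316.9  122.7] max z 135 fit [ 504.4 -310.4  111.7] vise x -101.6..-77.2 y -15.3..44.8
350 px [238. 281.] med [ 523.1 -323.5  116.2] max z 135 fit [ 522.2 -354.6  115.7] vise x -74.9..-67.6 y -15.4..-9.4
351 px [325. 281.] med [ 486.  -321.1  116.3] max z 135 fit [ 485.2 -353.2  115.7] vise x -110.9..-103.4 y -15.5..-9.2
[ 0.50538934 -0.31535547  0.10687278]
```

```bash
cat > bfit.py <<'E'
from h import *
st,im,d=snap('wrist'); W=pts('wrist',d,st)*1e3
v,u=np.mgrid[0:420,0:560]
Q=W[(np.hypot(u-282,v-300)<9)]; z=Q[:,2]; Q=Q[np.abs(z-np.median(z))<5]
from scipy.optimize import least_squares
r=least_squares(lambda c:np.linalg.norm(Q-c,axis=1)-10,Q.mean(0)-[0,0,8],loss='soft_l1').x
tcp=st['tcp_pos']*1e3
print('ball',np.round(r,1),'n',len(Q),'tcp',np.round(tcp,1),'rel',np.round(r-tcp,1),'phi %.2f'%np.arctan2(r[2]-64,r[1]+312.3))
E
python3 bfit.py
```

```text
bfit.py:6: RuntimeWarning: Mean of empty slice.
  r=least_squares(lambda c:np.linalg.norm(Q-c,axis=1)-10,Q.mean(0)-[0,0,8],loss='soft_l1').x
  ret = um.true_divide(
Traceback (most recent call last):
  File "bfit.py", line 6, in <module>
    r=least_squares(lambda c:np.linalg.norm(Q-c,axis=1)-10,Q.mean(0)-[0,0,8],loss='soft_l1').x
      ~~~~~~~~~~~~~^^^^^^^^^^^^^^^^^^^^^^^^^^^^^^^^^^^^^^^^^^^^^^^^^^^^^^^^^^^^^^^^^^^^^^^^^
ValueError: Initial guess is outside of provided bounds
```

```bash
sed -i 's/<9)\]; z/<12)]; Q=Q[np.isfinite(Q).all(1)]; z/' bfit.py; python3 bfit.py
```

```text
ball [ 505.3 -310.3  115.4] n 435 tcp [ 505.4 -315.2  106.9] rel [-0.1  4.9  8.5] phi 1.53
```

```bash
python3 -m pendant '0 0 0 0 0 0;0 0 0 0 0 0;0 0 0 0 0 0;0 0 0.01 0 0 0;0 0 0.02 0 0 0;0 0 0.031 0 0 0;0 0 0.031 0 0 0;0 0 0.031 0 0 0' -0.3
python3 -m pendant '0 0 0 0 0 0;0 0 0 0 0 0;0 0 0 0 0 0;0 0 0 0 0 0;0 0 0 0 0 0' -1
python3 -m pendant '0 0 -0.004 0 0 0;0 0 -0.008 0 0 0;0 0 -0.013 0 0 0;0 0 -0.018 0 0 0;0.001 0 -0.023 0 0 0;0.002 0 -0.028 0 0 0;0.004 0 -0.033 0 0 0;0.006 0 -0.037 0 0 0;0.006 0 -0.037 0 0 0'
```

```text
time_s: 29.65
tcp_pos: [0.5076, -0.2831, 0.1071]
tool_rot: [0.514, -0.484, 0.515, 0.485]
ft_force: [0.5, 0.2, -0.6]
opening: 0.0298
time_s: 30.07
tcp_pos: [0.5076, -0.2833, 0.1071]
tool_rot: [0.514, -0.484, 0.515, 0.485]
ft_force: [0.4, -1.2, -0.3]
opening: -0.0002
time_s: 30.82
tcp_pos: [0.5051, -0.3211, 0.1005]
tool_rot: [0.514, -0.484, 0.516, 0.485]
ft_force: [-0.5, 0.4, -0.4]
opening: 0.0006
```

```bash
python3 -m pendant '-0.04 0 0 0 0 0;-0.08 0 -0.01 0 0 0;-0.1 0 -0.033 0 0 0;-0.1 0 -0.033 0 0 0;-0.1 0 -0.033 0 0 0'; python3 ball.py
python3 - <<'E'
from h import *
goal(508,-355,125,-3.5)
E
```

```text
time_s: 31.23
tcp_pos: [0.5033, -0.355, 0.2016]
tool_rot: [0.515, -0.484, 0.516, 0.484]
ft_force: [0.4, 1.0, -0.9]
opening: -0.0001
612 px [280. 228.] med [ 503.9 -348.6  107.6] max z 112 fit [ 504.5 -341.9   84.5] vise x -99.1..-77.1 y -45.8..-6.5
t 31.3 tcp [ 502.5 -354.1  199.9] yaw 176.4 j6 0.29 op -0.0
row: 0.0749 -0.0058 -0.0007 -0.0011 0.0006 -0.0035 rows>= 2 target yaw 176.5
```

```bash
python3 -m pendant '0.035 -0.003 -0.003 0 0 0;0.07 -0.003 -0.003 0 0 0;0.076 -0.003 -0.003 0 0 0;0.082 -0.003 -0.003 0 0 0;0.088 -0.003 -0.003 0 0 0;0.094 -0.003 -0.003 0 0 0;0.1 -0.003 -0.003 0 0 0;0.106 -0.003 -0.003 0 0 0;0.112 -0.003 -0.003 0 0 0;0.118 -0.003 -0.003 0 0 0;0.124 -0.003 -0.003 0 0 0;0.13 -0.003 -0.003 0 0 0;0.137 -0.003 -0.003 0 0 0;0.137 -0.003 -0.003 0 0 0'
python3 -m pendant '-0.04 0 0 0 0 0;-0.08 0 0 0 0 0;-0.12 0 0.02 0 0 0;-0.15 0 0.05 0 0 0;-0.15 0 0.05 0 0 0;-0.15 0 0.05 0 0 0' -0.06; python3 ball.py
```

```text
time_s: 32.45
tcp_pos: [0.5041, -0.3565, 0.061]
tool_rot: [0.514, -0.482, 0.516, 0.486]
ft_force: [0.7, -0.4, -0.7]
opening: 0.0002
time_s: 32.95
tcp_pos: [0.5091, -0.3059, 0.2139]
tool_rot: [0.515, -0.484, 0.515, 0.485]
ft_force: [0.4, -0.7, -0.8]
opening: 0.0404
294 px [281. 136.] med [ 505.3 -359.4   46. ] max z 50 fit [ 505.  -357.7   38.5] vise x -95.1..-76.2 y -55.6..-38.6
191 px [282. 181.] med [ 507.  -322.7   71.1] max z 75 fit [ 507.3 -320.7   69.4] vise x -97.1..-75.4 y -12.8..-6.8
339 px [282. 249.] med [ 510.1 -269.9   95.8] max z 99 fit [ 510.3 -267.1   89.4] vise x -95.3..-78.2 y 35.9..51.8
```

```bash
python3 - <<'E'
from h import *
goal(510,-265,77,-3.5)
E
python3 arc.py 0.51 1.51 10
```

```text
t 33.0 tcp [ 508.1 -306.2  211.6] yaw 176.5 j6 0.21 op 40.1
row: 0.1347 -0.0001 0.0409 -0.0004 0.0024 -0.0049 rows>= 4 target yaw 176.5
-0.0044 -0.0001 -0.0028 0 0 0;-0.0085 -0.0003 -0.0059 0 0 0;-0.0123 -0.0004 -0.0095 0 0 0;-0.0157 -0.0005 -0.0135 0 0 0;-0.0187 -0.0006 -0.0177 0 0 0;-0.0212 -0.0008 -0.0223 0 0 0;-0.0233 -0.0009 -0.0270 0 0 0;-0.0249 -0.0010 -0.0320 0 0 0;-0.0259 -0.0011 -0.0371 0 0 0;-0.0265 -0.0013 -0.0422 0 0 0
```

```bash
python3 -m pendant '0.03 0 0.035 0 0.002 -0.005;0.07 0 0.041 0 0.002 -0.005;0.1 0 0.041 0 0.002 -0.005;0.12 0 0.041 0 0.002 -0.005;0.134 0 0.041 0 0.002 -0.005;0.134 0 0.041 0 0.002 -0.005;0.134 0 0.041 0 0.002 -0.005' -0.06
python3 -m pendant '0 0 0 0 0 0;0 0 0 0 0 0;0 0 0 0 0 0;0 0 0 0 0 0;0 0 0 0 0 0;0 0 0 0 0 0' -1 
python3 -m pendant '-0.0044 -0.0001 -0.0028 0 0 0;-0.0085 -0.0003 -0.0059 0 0 0;-0.0123 -0.0004 -0.0095 0 0 0;-0.0157 -0.0005 -0.0135 0 0 0;-0.0187 -0.0006 -0.0177 0 0 0;-0.0212 -0.0008 -0.0223 0 0 0;-0.0233 -0.0009 -0.027 0 0 0;-0.0249 -0.001 -0.032 0 0 0;-0.0249 -0.001 -0.032 0 0 0'; python3 bfit.py
```

```text
time_s: 33.58
tcp_pos: [0.5085, -0.2651, 0.0755]
tool_rot: [0.514, -0.483, 0.516, 0.486]
ft_force: [0.7, -0.2, 1.0]
opening: 0.0404
time_s: 34.08
tcp_pos: [0.5106, -0.2661, 0.0766]
tool_rot: [0.515, -0.485, 0.515, 0.484]
ft_force: [4.3, -3.1, -3.9]
opening: 0.0165
time_s: 34.83
tcp_pos: [0.5094, -0.2994, 0.1016]
tool_rot: [0.516, -0.484, 0.516, 0.483]
ft_force: [3.6, -0.9, -5.5]
opening: 0.0161
ball [ 509.6 -290.7  111. ] n 385 tcp [ 509.4 -299.4  101.6] rel [0.2 8.7 9.4] phi 1.14
```

```bash
python3 -m pendant '0 0 0 0 0 0;0 0 0 0 0 0;0 0 0 0 0 0;0 0 0.01 0 0 0;0 0 0.02 0 0 0;0 0 0.034 0 0 0;0 0 0.034 0 0 0;0 0 0.034 0 0 0' -0.3
python3 -m pendant '0 0 0 0 0 0;0 0 0 0 0 0;0 0 0 0 0 0;-0.002 0 0 0 0 0;-0.004 0 0 0 0 0' -1
python3 -m pendant '-0.004 0 -0.004 0 0 0;-0.004 0 -0.008 0 0 0;-0.004 0 -0.013 0 0 0;-0.004 0 -0.018 0 0 0;-0.004 0 -0.023 0 0 0;-0.004 0 -0.028 0 0 0;-0.004 0 -0.033 0 0 0;-0.003 0 -0.038 0 0 0;-0.002 0 -0.042 0 0 0;-0.002 0 -0.042 0 0 0'
python3 -m pendant '-0.04 0 0 0 0 0;-0.08 0 -0.01 0 0 0;-0.1 0 -0.04 0 0 0;-0.1 0 -0.04 0 0 0;-0.1 0 -0.04 0 0 0'; python3 ball.py
```

```text
time_s: 35.55
tcp_pos: [0.5118, -0.2638, 0.1017]
tool_rot: [0.515, -0.485, 0.515, 0.484]
ft_force: [-0.2, -0.1, 0.0]
opening: 0.0298
time_s: 35.97
tcp_pos: [0.5116, -0.2641, 0.1057]
tool_rot: [0.515, -0.485, 0.516, 0.484]
ft_force: [0.6, -0.1, 0.2]
opening: 0.0001
time_s: 36.8
tcp_pos: [0.5087, -0.3069, 0.1073]
tool_rot: [0.515, -0.484, 0.516, 0.484]
ft_force: [-0.1, 0.1, 1.4]
opening: 0.0002
time_s: 37.22
tcp_pos: [0.5062, -0.3479, 0.2084]
tool_rot: [0.516, -0.484, 0.516, 0.482]
ft_force: [-0.9, 1.1, -1.5]
opening: 0.0
712 px [280. 239.] med [ 508.  -328.7  118.4] max z 124 fit [ 509.1 -322.3   95. ] vise x -95.5..-74.0 y -25.9..-5.0
```

```bash
python3 -m pendant '0 0 0.03 0 0 0;0 0 0.065 0 0 0;0.03 0 0.065 0 0 0;0.07 0 0.065 0 0 0;0.1 0 0.065 0 0 0;0.1 0 0.055 0 0 0;0.101 0 0.048 0 0 0;0.101 0 0.042 0 0 0;0.102 0 0.036 0 0 0;0.103 0 0.031 0 0 0;0.103 0 0.031 0 0 0'
python3 -m pendant '-0.04 0 0 0 0 0;-0.08 0 -0.01 0 0 0;-0.12 0 -0.02 0 0 0;-0.15 0 -0.02 0 0 0;-0.15 0 -0.02 0 0 0;-0.15 0 -0.02 0 0 0'; python3 ball.py
python3 - <<'E'
from lev import *
st,im,d=snap('wrist'); cv2.imwrite('pics/wt6.png',im); W=pts('wrist',d,st)
lev(63,70,540,720,-400,-230,W,400)
lev(70.5,77,540,720,-400,-230,W,400)
lev(80,90,540,720,-400,-230,W,400)
E
python3 look.py top tray chisel_c caliper_c square_c
```

```text
time_s: 38.18
tcp_pos: [0.508, -0.3173, 0.105]
tool_rot: [0.516, -0.484, 0.516, 0.482]
ft_force: [0.3, 0.3, 0.2]
opening: 0.0
time_s: 38.68
tcp_pos: [0.5071, -0.3378, 0.2586]
tool_rot: [0.518, -0.486, 0.515, 0.48]
ft_force: [0.0, 1.4, -1.7]
opening: 0.0001
436 px [281. 197.] med [ 508.  -341.   113.2] max z 118 fit [ 508.5 -337.2   90. ] vise x -95.4..-73.7 y -38.6..-3.3
(63, 70) 2015 px [165. 210.] [ 624.1 -319.9] [100.6  47.2] ang 87.7 z 67.2 mean [ 633.3 -322.1   67.1]
(63, 70) 576 px [112. 213.] [ 702.  -321.8] [76.1 16.1] ang 86.7 z 67.3 mean [ 701.6 -323.5   67.3]
(70.5, 77) 2525 px [213. 208.] [ 577.8 -316.2] [99.4 45.8] ang 86.5 z 72.4 mean [ 578.2 -321.8   72.4]
(80, 90) 3150 px [134. 216.] [ 665.3 -319.9] [110.8  39.2] ang 86.8 z 85.3 mean [ 663.7 -323.    85.2]
top tray conf 0.66 n 4844 px [208.0, 177.0] med [561. 342.  12.] zmax 18 rect [565. 344.] [178. 239.] ang 9.0
top chisel_c conf 0.57 n 4767 px [211.0, 178.0] med [561. 341.  12.] zmax 18 rect [565. 344.] [177. 236.] ang 8.2
top chisel_c conf 0.21 n 283 px [268.0, 229.0] med [396. 191.  53.] zmax 58 rect [398. 194.] [37. 56.] ang 89.9
top caliper_c conf 0.96 n 394 px [240.0, 261.0] med [463. 105.  10.] zmax 21 rect [446. 106.] [139.  41.] ang 2.3
top square_c conf 0.53 n 365 px [175.0, 337.0] med [ 654. -122.   18.] zmax 24 rect [ 639. -136.] [103.  56.] ang 6.4
```

Run:
```python
from h import *
goal(570,341,270,-81.5)
```

```text
t 39.0 tcp [ 506.1 -336.8  253.8] yaw 176.2 j6 0.25 op 0.3
row: -0.0167 -0.0193 0.6805 1.3569 -0.0009 0.0000 rows>= 17 target yaw 98.5
```

```bash
python3 -m pendant '-0.017 -0.019 0.68 -1.786 0 0;-0.017 -0.019 0.68 -1.786 0 0;-0.017 -0.019 0.68 -1.786 0 0;-0.017 -0.019 0.68 -1.786 0 0;-0.017 -0.019 0.68 -1.786 0 0;-0.017 -0.019 0.68 -1.786 0 0;-0.017 -0.019 0.68 -1.786 0 0;-0.017 -0.019 0.68 -1.786 0 0;-0.017 -0.019 0.68 -1.786 0 0;-0.017 -0.019 0.68 -1.786 0 0;-0.017 -0.019 0.68 -1.786 0 0;-0.017 -0.019 0.68 -1.786 0 0;-0.017 -0.019 0.68 -1.786 0 0;-0.017 -0.019 0.68 -1.786 0 0;-0.017 -0.019 0.68 -1.786 0 0;-0.017 -0.019 0.68 -1.786 0 0;-0.017 -0.019 0.68 -1.786 0 0;-0.017 -0.019 0.68 -1.786 0 0;-0.017 -0.019 0.68 -1.786 0 0;-0.017 -0.019 0.68 -1.786 0 0' 0.41
python3 - <<'E'
from lev import *
st,im,d=snap('wrist'); W=pts('wrist',d,st); np.savez('tray.npz',im=im,W=W); 
lev(10,18,440,690,200,480,W,500)
lev(3.5,9,440,690,200,480,W,150)
# rectified orthographic tray view, tray frame c=(565,343) ang 8.5, 3px/mm
c=np.array([563,341]);A=np.radians(8.5)
gx,gy=np.mgrid[-100:100:.33,-130:130:.33]
x=c[0]+gx*np.cos(A)-gy*np.sin(A);y=c[1]+gx*np.sin(A)+gy*np.cos(A)
p=camera_params('wrist');q=st['tool_rot'];T=np.eye(4);T[:3,:3]=R.from_quat([q[1],q[2],q[3],q[0]]).as_matrix();T[:3,3]=st['tcp_pos']
E=np.linalg.inv(T@p['T_tool_cam'])
P=np.stack([x/1e3,y/1e3,np.full_like(x,.014),np.ones_like(x)],-1)@E.T
X,Y,Z=P[...,0],-P[...,1],-P[...,2]; r=np.hypot(X,Y);th=np.arctan2(r,Z)
u=(p['cx']+p['fx']*th*X/r).astype(np.float32);v=(p['cy']+p['fy']*th*Y/r).astype(np.float32)
o=cv2.remap(im,u,v,cv2.INTER_LINEAR)[::-1,::-1]  # up=+tray x, left=+tray y
o=np.ascontiguousarray(o); print(o.shape)
cv2.imwrite('pics/tray.png',o)
goal(563,341,270,-81.5)
E
```

```text
time_s: 40.7
tcp_pos: [0.5695, 0.3395, 0.2699]
tool_rot: [-0.053, -0.705, -0.052, 0.706]
ft_force: [-0.6, 0.1, 0.5]
opening: 0.0605
(10, 18) 13705 px [272. 183.] [558.5 342.7] [169.7 230.9] ang 8.5 z 13.4 mean [556.  349.   13.4]
(3.5, 9) 2793 px [260. 169.] [556.  360.4] [147.3  53.7] ang 3.5 z 5.4 mean [570.4 366.4   5.5]
(3.5, 9) 3398 px [312. 171.] [564.3 300.6] [136.9  54.8] ang 7.4 z 5.4 mean [577.  301.9   5.4]
(3.5, 9) 2012 px [353. 185.] [571.5 248.1] [137.3  28.2] ang 7.8 z 5.5 mean [568.5 247.5   5.5]
(3.5, 9) 1942 px [207. 171.] [546.5 420.9] [104.2  61.4] ang 8.6 z 5.5 mean [558.5 432.3   5.5]
(607, 788, 3)
t 40.8 tcp [569.7 339.1 270.3] yaw -81.5 j6 0.94 op 60.1
row: 0.0003 -0.0029 0.0063 0.0000 0.0011 -0.0011 rows>= 1 target yaw -81.5
```

View pics/tray.png

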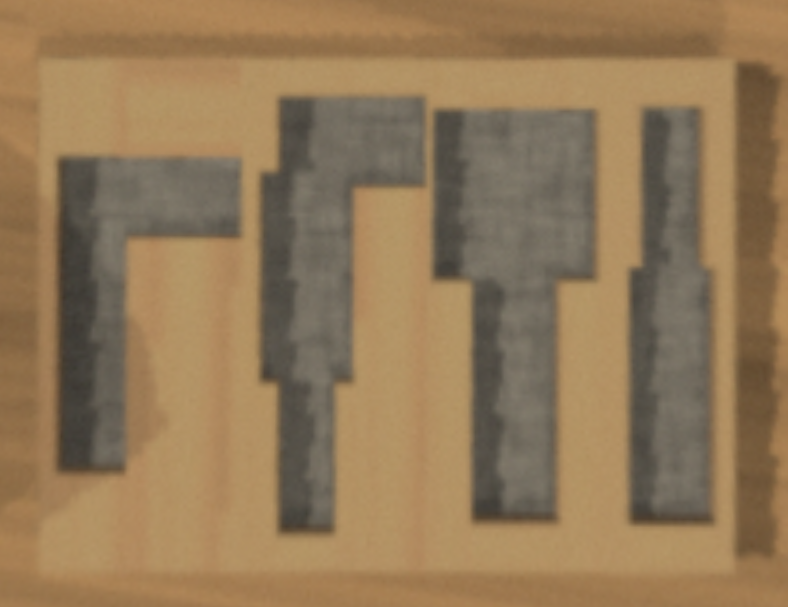

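The rectified tray view shows all four cut-outs: square (92,313), caliper (306,277), scraper (515,315) and chisel (672,363), with blades and jaws pointing up in +tray x. Next I'll look at the chisel.

Run:
```python
from h import *
goal(640,87,230,-96)
```

```text
t 40.8 tcp [569.7 339.1 270.3] yaw -81.5 j6 0.94 op 60.1
row: 0.0405 0.2597 -0.0323 0.2531 0.0010 -0.0012 rows>= 7 target yaw -96.0
```

```bash
cat > tool.py <<'E'
from lev import *
import sys
lo,hi,x0,x1,y0,y1=map(float,sys.argv[1:7])
st,im,d=snap('wrist'); W=pts('wrist',d,st); cv2.imwrite('pics/last.png',im)
lev(lo,hi,x0,x1,y0,y1,W,100); lev(3,8.5,x0,x1,y0,y1,W,60)
goal(st['tcp_pos'][0]*1e3,st['tcp_pos'][1]*1e3,200)
E
python3 -m pendant '0.04 0.26 -0.032 0.253 0 0;0.04 0.26 -0.032 0.253 0 0;0.04 0.26 -0.032 0.253 0 0;0.04 0.26 -0.032 0.253 0 0;0.04 0.26 -0.032 0.253 0 0;0.04 0.26 -0.032 0.253 0 0;0.04 0.26 -0.032 0.253 0 0;0.04 0.26 -0.032 0.253 0 0;0.04 0.26 -0.032 0.253 0 0'
python3 tool.py 17 29 540 760 20 160; cd pics; python3 -c "
import cv2
cv2.imwrite('w7.png',cv2.imread('last.png'))"
```

```text
time_s: 41.5
tcp_pos: [0.6395, 0.0841, 0.2309]
tool_rot: [0.038, -0.706, 0.039, 0.706]
ft_force: [0.6, 0.1, -0.3]
opening: 0.0599
(17.0, 29.0) 1494 px [275. 198.] [622.2  92.3] [23.4 79.5] ang 83.0 z 22.7 mean [623.9  92.4  22.4]
(3, 8.5) 631 px [276. 133.] [691.3  84.8] [16.3 46.5] ang 83.8 z 5.4 mean [692.1  84.6   5.4]
t 41.5 tcp [639.5  85.4 231.1] yaw -96.1 j6 1.08 op 60.2
row: 0.0311 0.0013 -0.0001 -0.0000 0.0002 -0.0010 rows>= 1 target yaw -96.1
```

View pics/w7.png

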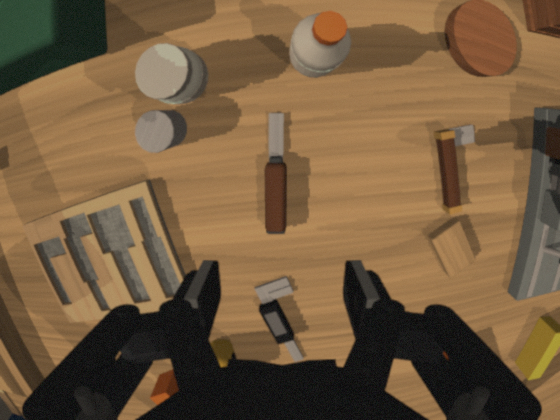

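The picture shows the chisel at (276,175) blade up, the caliper at (277,320) and the square at (452,165), all right side up and oriented like their cut-outs. Now I'll pick the chisel.

Run:
```python
from h import *
goal(632.1,91.2,20,-96.2)
```

```text
t 41.5 tcp [639.5  85.4 231.1] yaw -96.1 j6 1.08 op 60.2
row: 0.2111 -0.0052 0.0080 0.0014 0.0002 -0.0010 rows>= 6 target yaw -96.2
```

```bash
python3 -m pendant '0.04 -0.0052 0.008 0.001 0 -0.001;0.08 -0.0052 0.008 0.001 0 -0.001;0.12 -0.0052 0.008 0.001 0 -0.001;0.155 -0.0052 0.008 0.001 0 -0.001;0.185 -0.0052 0.008 0.001 0 -0.001;0.2 -0.0052 0.008 0.001 0 -0.001;0.211 -0.0052 0.008 0.001 0 -0.001;0.211 -0.0052 0.008 0.001 0 -0.001;0.211 -0.0052 0.008 0.001 0 -0.001' 0.1
python3 -m pendant '0 0 0 0 0 0;0 0 0 0 0 0;0 0 0 0 0 0;0 0 0 0 0 0;0 0 0 0 0 0;0 0 0 0 0 0' -1
python3 -m pendant '-0.03 0 0 0 0 0;-0.07 0 0 0 0 0;-0.1 0 0 0 0 0;-0.1 0 0 0 0 0;-0.1 0 0 0 0 0'
python3 - <<'E'
from h import *
goal(556.8,247,80,-81.5)
E
```

```text
time_s: 42.3
tcp_pos: [0.6325, 0.092, 0.0208]
tool_rot: [-0.038, 0.706, -0.038, -0.706]
ft_force: [0.5, 1.2, 1.2]
opening: 0.0466
time_s: 42.8
tcp_pos: [0.6339, 0.0928, 0.0233]
tool_rot: [-0.038, 0.708, -0.037, -0.704]
ft_force: [-2.6, 1.2, 5.9]
opening: 0.0222
time_s: 43.22
tcp_pos: [0.6344, 0.0931, 0.1261]
tool_rot: [-0.039, 0.71, -0.036, -0.703]
ft_force: [-0.8, 0.1, -2.4]
opening: 0.0221
t 43.2 tcp [634.4  93.1 126.1] yaw -96.1 j6 1.07 op 22.1
row: 0.0459 -0.1446 0.0939 -0.2543 -0.0103 0.0038 rows>= 5 target yaw -81.5
```

```bash
python3 -m pendant '0.01 -0.04 0.03 -0.1 -0.01 0.004;0.02 -0.08 0.055 -0.2 -0.01 0.004;0.03 -0.12 0.08 -0.254 -0.01 0.004;0.046 -0.145 0.094 -0.254 -0.01 0.004;0.046 -0.145 0.094 -0.254 -0.01 0.004;0.046 -0.145 0.094 -0.254 -0.01 0.004;0.046 -0.145 0.094 -0.254 -0.01 0.004;0.046 -0.145 0.094 -0.254 -0.01 0.004'
cat > held.py <<'E'
from lev import *
import sys
x0,x1,y0,y1=map(float,sys.argv[1:5])
st,im,d=snap('wrist'); W=pts('wrist',d,st); cv2.imwrite('pics/last.png',im)
h=st['tcp_pos'][2]*1e3-23
for a in(h-2,h+2,h+6,h+10,h+14,h+18): lev(a,a+7,x0,x1,y0,y1,W,80)
lev(10,18,440,690,200,480,W,3000)
q=st['tool_rot'];print(np.round(R.from_quat([q[1],q[2],q[3],q[0]]).as_matrix(),3).tolist())
goal(556.8,247,80,-81.5,st)
E
python3 held.py 440 720 190 310
```

```text
time_s: 43.88
tcp_pos: [0.5568, 0.2464, 0.0794]
tool_rot: [-0.052, -0.705, -0.052, 0.705]
ft_force: [0.9, -1.2, -0.9]
opening: 0.0222
(np.float64(58.383825192137635), np.float64(65.38382519213764)) 3549 px [282. 152.] [612.4 254.7] [49.2 16.5] ang 8.5 z 61.2 mean [613.7 255.   61.2]
(np.float64(62.383825192137635), np.float64(69.38382519213764)) 121 px [282. 204.] [590.7 251.5] [ 1.6 13.3] ang 6.9 z 66.4 mean [590.7 251.7  66.2]
(np.float64(66.38382519213764), np.float64(73.38382519213764)) 573 px [282. 213.] [587.2 251.2] [ 8.3 20.1] ang 8.4 z 70.6 mean [587.6 251.2  70.3]
(np.float64(70.38382519213764), np.float64(77.38382519213764)) 615 px [281. 221.] [584.4 251.2] [10.9 23.2] ang 11.4 z 73.4 mean [584.8 251.   73.4]
(np.float64(70.38382519213764), np.float64(77.38382519213764)) 96 px [311. 257.] [569.8 235.3] [8.8 4.1] ang 66.0 z 74.9 mean [569.7 234.8  74.8]
(np.float64(70.38382519213764), np.float64(77.38382519213764)) 93 px [251. 258.] [565.5 261.8] [3.3 7.9] ang 32.7 z 75.0 mean [565.4 262.3  74.8]
(np.float64(74.38382519213764), np.float64(81.38382519213764)) 6560 px [281. 289.] [545.5 242.8] [81.  34.9] ang 14.5 z 79.0 mean [551.5 246.   78.8]
(10, 18) 32424 px [152. 187.] [558.2 342.9] [171.3 231.6] ang 8.5 z 13.4 mean [570.9 343.6  13.3]
[[-0.001, 0.147, -0.989], [-0.001, -0.989, -0.147], [-1.0, 0.001, 0.001]]
t 43.9 tcp [556.8 246.4  79.4] yaw -81.6 j6 1.04 op 22.2
row: -0.0006 -0.0005 -0.0001 -0.0012 0.0008 -0.0010 rows>= 1 target yaw -81.5
```

```bash
python3 -m pendant '0.01 -0.0006 -0.0022 0 0 0;0.02 -0.0006 -0.0022 0 0 0;0.03 -0.0006 -0.0022 0 0 0;0.037 -0.0006 -0.0022 0 0 0;0.042 -0.0006 -0.0022 0 0 0;0.045 -0.0006 -0.0022 0 0 0;0.047 -0.0006 -0.0022 0 0 0;0.049 -0.0006 -0.0022 0 0 0;0.05 -0.0006 -0.0022 0 0 0;0.05 -0.0006 -0.0022 0 0 0'
```

```text
time_s: 44.77
tcp_pos: [0.5593, 0.2473, 0.0299]
tool_rot: [0.052, 0.705, 0.052, -0.705]
ft_force: [0.1, 0.6, -1.3]
opening: 0.0219
```

No resistance on the way down (about 1 N), so it's in. Release it and check.

```bash
python3 -m pendant '0 0 0 0 0 0;0 0 0 0 0 0;0 0 0 0 0 0;-0.01 0 0 0 0 0;-0.05 0 0 0 0 0;-0.09 0 0 0 0 0;-0.13 0 0 0 0 0;-0.15 0 0 0 0 0;-0.15 0 0 0 0 0' -0.1
cat > chk.py <<'E'
from lev import *
st,im,d=snap('wrist'); W=pts('wrist',d,st); cv2.imwrite('pics/last.png',im)
lev(20,40,440,690,190,480,W,100)
lev(8.8,12.3,440,690,190,480,W,100)
lev(12.4,18,440,690,200,480,W,3000)
E
python3 chk.py
python3 - <<'E'
from h import *
goal(452,104,200,-86)
E
```

```text
time_s: 45.52
tcp_pos: [0.5622, 0.249, 0.1879]
tool_rot: [0.05, 0.71, 0.054, -0.701]
ft_force: [0.9, -0.5, 0.4]
opening: 0.0387
(20, 40) 2091 px [284. 208.] [550.2 246.4] [85.2 23.9] ang 9.2 z 28.7 mean [551.4 246.5  28.1]
(8.8, 12.3) 634 px [284. 136.] [616.4 255.4] [47.7 16. ] ang 8.3 z 11.3 mean [616.9 256.1  11.2]
(12.4, 18) 4009 px [172. 116.] [627.4 367. ] [ 89.9 248. ] ang 29.2 z 13.5 mean [624.1 371.2  13.6]
(12.4, 18) 7725 px [165. 213.] [529.9 381.1] [127.7 149.1] ang 10.2 z 13.5 mean [523.6 368.   13.5]
t 45.6 tcp [560.6 248.2 184.4] yaw -81.6 j6 1.04 op 38.3
row: -0.0170 0.1267 0.1284 0.0771 -0.0075 0.0037 rows>= 5 target yaw -86.0
```

```bash
python3 -m pendant '-0.02 0.04 0.04 0.03 0 0;-0.04 0.08 0.08 0.077 -0.007 0.004;-0.04 0.127 0.128 0.077 -0.007 0.004;-0.04 0.127 0.128 0.077 -0.007 0.004;-0.04 0.127 0.128 0.077 -0.007 0.004;-0.04 0.127 0.128 0.077 -0.007 0.004;-0.04 0.127 0.128 0.077 -0.007 0.004' 0.1
python3 tool.py 11 24 350 560 40 180;cd pics; python3 -c "
import cv2
cv2.imwrite('w8.png',cv2.imread('last.png')[60:340,150:420])"
```

```text
time_s: 46.15
tcp_pos: [0.4515, 0.1028, 0.223]
tool_rot: [0.024, 0.707, 0.024, -0.707]
ft_force: [0.8, 1.5, -0.3]
opening: 0.0469
(11.0, 24.0) 1425 px [274. 183.] [450.7 111.1] [64.8 26.3] ang 16.8 z 17.5 mean [452.3 111.3  17.3]
(3, 8.5) 840 px [277. 139.] [498.4 109.7] [25.  44.7] ang 18.1 z 4.4 mean [498.4 110.7   4.4]
(3, 8.5) 429 px [285. 230.] [394.2  94.3] [46.9 14. ] ang 16.8 z 4.4 mean [394.9  94.6   4.4]
t 46.2 tcp [452.3 103.6 222.8] yaw -86.0 j6 1.06 op 46.7
row: 0.0228 0.0007 0.0008 0.0000 -0.0005 -0.0002 rows>= 1 target yaw -86.0
```

View pics/w8.png

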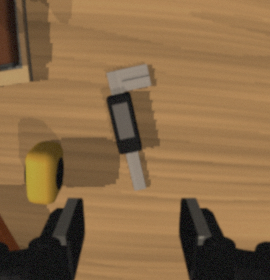

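Run:
```python
from h import *
goal(450,110.9,19,-73.2)
```

```text
t 46.2 tcp [452.3 103.6 222.8] yaw -86.0 j6 1.06 op 46.7
row: 0.2038 -0.0075 0.0019 -0.2237 -0.0004 -0.0003 rows>= 5 target yaw -73.2
```

```bash
python3 -m pendant '0.04 -0.0075 0.002 -0.1 0 0;0.08 -0.0075 0.002 -0.2 0 0;0.12 -0.0075 0.002 -0.224 0 0;0.155 -0.0075 0.002 -0.224 0 0;0.18 -0.0075 0.002 -0.224 0 0;0.195 -0.0075 0.002 -0.224 0 0;0.203 -0.0075 0.002 -0.224 0 0;0.203 -0.0075 0.002 -0.224 0 0;0.203 -0.0075 0.002 -0.224 0 0' 0.1
python3 -m pendant '0 0 0 0 0 0;0 0 0 0 0 0;0 0 0 0 0 0;0 0 0 0 0 0;0 0 0 0 0 0;0 0 0 0 0 0' -1
python3 -m pendant '-0.03 0 0 0 0 0;-0.07 0 0 0 0 0;-0.1 0 0 0 0 0;-0.1 0 0 0 0 0;-0.1 0 0 0 0 0'
python3 - <<'E'
from h import *
goal(567.1,370.5,80,-81.5)
E
```

```text
time_s: 46.95
tcp_pos: [0.4504, 0.1115, 0.0195]
tool_rot: [-0.104, -0.699, -0.103, 0.699]
ft_force: [-0.2, -0.5, 0.6]
opening: 0.0468
time_s: 47.45
tcp_pos: [0.4514, 0.1122, 0.0209]
tool_rot: [0.104, 0.701, 0.104, -0.698]
ft_force: [0.1, 1.4, 6.5]
opening: 0.024
time_s: 47.87
tcp_pos: [0.4517, 0.1126, 0.1227]
tool_rot: [0.103, 0.702, 0.105, -0.697]
ft_force: [-1.3, -1.1, -2.6]
opening: 0.024
t 47.9 tcp [451.7 112.6 122.7] yaw -73.1 j6 1.27 op 24.0
row: 0.0447 -0.2132 -0.1849 0.1460 -0.0078 0.0027 rows>= 7 target yaw -81.5
```

```bash
python3 -m pendant '0 -0.03 -0.026 0 -0.008 0.003;0 -0.06 -0.052 0.05 -0.008 0.003;0 -0.09 -0.078 0.146 -0.008 0.003;0 -0.12 -0.104 0.146 -0.008 0.003;0 -0.15 -0.13 0.146 -0.008 0.003;0 -0.18 -0.157 0.146 -0.008 0.003;0.02 -0.213 -0.185 0.146 -0.008 0.003;0.045 -0.213 -0.185 0.146 -0.008 0.003;0.045 -0.213 -0.185 0.146 -0.008 0.003;0.045 -0.213 -0.185 0.146 -0.008 0.003'
sed -i 's/-23$/-21/; s/goal(556.8,247/goal(567.1,370.5/' held.py; python3 held.py 450 680 310 430
```

```text
time_s: 48.7
tcp_pos: [0.5651, 0.3687, 0.075]
tool_rot: [-0.055, -0.703, -0.05, 0.708]
ft_force: [0.4, -0.3, -1.7]
opening: 0.0238
(np.float64(52.02361081524154), np.float64(59.02361081524154)) 4312 px [311. 180.] [610.3 360.3] [25.5 44.3] ang 8.8 z 58.0 mean [611.3 361.9  57.8]
(np.float64(56.02361081524154), np.float64(63.02361081524154)) 4908 px [312. 182.] [609.7 362.3] [26.1 48.6] ang 8.8 z 58.1 mean [610.4 361.4  58.1]
(np.float64(56.02361081524154), np.float64(63.02361081524154)) 723 px [281. 348.] [510.2 360.6] [27.  13.7] ang 7.4 z 59.0 mean [510.8 360.8  59. ]
(np.float64(60.02361081524154), np.float64(67.02361081524154)) 213 px [282. 212.] [595.7 373.5] [ 1.4 23.8] ang 8.4 z 63.5 mean [595.8 373.2  63.5]
(np.float64(64.02361081524154), np.float64(71.02361081524154)) 516 px [278. 218.] [593.3 374.4] [10.1 27. ] ang 25.4 z 69.1 mean [594.1 375.   68.6]
(np.float64(68.02361081524154), np.float64(75.02361081524154)) 6312 px [282. 272.] [564.1 368.7] [64.9 37. ] ang 8.6 z 71.5 mean [568.2 369.4  71.5]
(np.float64(72.02361081524154), np.float64(79.02361081524154)) 92 px [248. 264.] [573.  385.2] [6.6 2.3] ang 79.9 z 75.7 mean [573.1 385.3  75.6]
(np.float64(72.02361081524154), np.float64(79.02361081524154)) 88 px [315. 264.] [576.6 355.3] [3.  6.2] ang 6.1 z 75.7 mean [577.5 355.7  75.6]
(np.float64(72.02361081524154), np.float64(79.02361081524154)) 85 px [331. 271.] [574.8 347.7] [1.3 6. ] ang 3.8 z 75.6 mean [575.  347.7  75.8]
(10, 18) 25245 px [305. 185.] [571.4 344.6] [144.6 231.5] ang 8.3 z 13.3 mean [598.  356.3  13.3]
(10, 18) 3026 px [336. 245.] [554.3 330.1] [71.9 35.3] ang 13.6 z 13.4 mean [562.1 331.7  13.4]
[[-0.007, 0.148, -0.989], [-0.007, -0.989, -0.148], [-1.0, 0.006, 0.008]]
t 48.7 tcp [565.1 368.7  75. ] yaw -81.5 j6 0.90 op 23.8
row: -0.0050 -0.0015 -0.0022 -0.0001 0.0079 -0.0056 rows>= 1 target yaw -81.5
```

```bash
python3 -m pendant '0.005 -0.0014 -0.0041 0 0.008 -0.006;0.015 -0.0014 -0.0041 0 0.008 -0.006;0.025 -0.0014 -0.0041 0 0.008 -0.006;0.033 -0.0014 -0.0041 0 0.008 -0.006;0.038 -0.0014 -0.0041 0 0.008 -0.006;0.042 -0.0014 -0.0041 0 0.008 -0.006;0.045 -0.0014 -0.0041 0 0.008 -0.006;0.047 -0.0014 -0.0041 0 0.008 -0.006;0.048 -0.0014 -0.0041 0 0.008 -0.006;0.048 -0.0014 -0.0041 0 0.008 -0.006'
```

```text
time_s: 49.58
tcp_pos: [0.57, 0.3709, 0.0295]
tool_rot: [0.051, 0.707, 0.053, -0.704]
ft_force: [-0.2, -0.2, -0.6]
opening: 0.0239
```

```bash
python3 -m pendant '0.001 0 0 0 0 0;0.002 0 0 0 0 0;0.002 0 0 0 0 0'
python3 -m pendant '0 0 0 0 0 0;0 0 0 0 0 0;0 0 0 0 0 0;-0.01 0 0 0 0 0;-0.05 0 0 0 0 0;-0.09 0 0 0 0 0;-0.13 0 0 0 0 0;-0.15 0 0 0 0 0;-0.15 0 0 0 0 0' -0.1
python3 chk.py
python3 - <<'E'
from h import *
goal(625,-120,225,-95)
E
```

```text
time_s: 49.83
tcp_pos: [0.57, 0.3709, 0.0275]
tool_rot: [0.051, 0.707, 0.053, -0.704]
ft_force: [-0.4, -0.3, -1.0]
opening: 0.0239
time_s: 50.58
tcp_pos: [0.5722, 0.3725, 0.1863]
tool_rot: [0.049, 0.711, 0.057, -0.699]
ft_force: [0.5, 0.8, 0.5]
opening: 0.0386
(20, 40) 1785 px [284. 199.] [568.8 371. ] [63.9 25.7] ang 8.1 z 23.4 mean [570.2 371.4  23.3]
(20, 40) 1764 px [402. 236.] [550.  247.2] [86.2 23.6] ang 8.6 z 28.6 mean [551.3 249.   27.7]
(8.8, 12.3) 1115 px [300. 152.] [614.6 362.6] [24.2 43.1] ang 9.2 z 10.4 mean [615.  363.2  10.4]
(8.8, 12.3) 474 px [404. 171.] [616.  254.7] [48.  19.3] ang 7.8 z 11.3 mean [614.1 256.9  11.2]
(8.8, 12.3) 545 px [284. 253.] [509.8 362. ] [46.4 13.4] ang 8.4 z 10.4 mean [510.5 362.4  10.4]
(12.4, 18) 3886 px [261. 144.] [596.1 377.1] [ 86.7 173.5] ang 8.6 z 13.5 mean [618.  401.3  13.6]
(12.4, 18) 7058 px [281. 234.] [532.8 368.1] [127.7 113.4] ang 8.4 z 13.5 mean [530.3 368.3  13.5]
t 50.6 tcp [570.7 371.6 182.7] yaw -81.5 j6 0.90 op 38.5
row: -0.0463 0.4939 0.0186 0.2359 -0.0106 0.0090 rows>= 12 target yaw -95.0
```

```bash
python3 -m pendant '-0.046 0.04 0.002 0.05 0 0;-0.046 0.494 0.019 0.236 -0.011 0.009;-0.046 0.494 0.019 0.236 -0.011 0.009;-0.046 0.494 0.019 0.236 -0.011 0.009;-0.046 0.494 0.019 0.236 -0.011 0.009;-0.046 0.494 0.019 0.236 -0.011 0.009;-0.046 0.494 0.019 0.236 -0.011 0.009;-0.046 0.494 0.019 0.236 -0.011 0.009;-0.046 0.494 0.019 0.236 -0.011 0.009;-0.046 0.494 0.019 0.236 -0.011 0.009;-0.046 0.494 0.019 0.236 -0.011 0.009;-0.046 0.494 0.019 0.236 -0.011 0.009;-0.046 0.494 0.019 0.236 -0.011 0.009;-0.046 0.494 0.019 0.236 -0.011 0.009;-0.046 0.494 0.019 0.236 -0.011 0.009' 0.1
sed -i 's/lev(3,8.5/lev(1.8,8.5/' tool.py; python3 tool.py 12 24 560 720 -190 -60
```

```text
time_s: 51.88
tcp_pos: [0.624, -0.1207, 0.2237]
tool_rot: [0.032, -0.706, 0.031, 0.707]
ft_force: [-0.0, 0.2, 0.2]
opening: 0.0469
(12.0, 24.0) 1608 px [278. 174.] [ 632.3 -117.7] [101.1  18.7] ang 8.0 z 19.2 mean [ 634.5 -117.7   19.2]
(12.0, 24.0) 143 px [292. 235.] [ 565.4 -126. ] [10.2 24. ] ang 2.4 z 16.8 mean [ 564.3 -127.1   16.5]
(1.8, 8.5) 682 px [295. 133.] [ 674.9 -140. ] [22.2 37.7] ang 6.5 z 3.4 mean [ 674.9 -139.9    3.5]
t 51.9 tcp [ 624.2 -119.6  223.9] yaw -95.0 j6 1.42 op 47.0
row: 0.0239 0.0010 -0.0000 0.0000 0.0020 0.0001 rows>= 1 target yaw -95.0
```

Run:
```python
from h import *
goal(632,-117.8,19.5,-82)
```

```text
t 51.9 tcp [ 624.2 -119.6  223.9] yaw -95.0 j6 1.42 op 47.0
row: 0.2044 -0.0025 -0.0080 -0.2270 0.0020 0.0004 rows>= 5 target yaw -82.0
```

```bash
python3 -m pendant '0.04 -0.0025 -0.008 -0.1 0.002 0;0.08 -0.0025 -0.008 -0.2 0.002 0;0.12 -0.0025 -0.008 -0.227 0.002 0;0.155 -0.0025 -0.008 -0.227 0.002 0;0.18 -0.0025 -0.008 -0.227 0.002 0;0.195 -0.0025 -0.008 -0.227 0.002 0;0.204 -0.0025 -0.008 -0.227 0.002 0;0.204 -0.0025 -0.008 -0.227 0.002 0;0.204 -0.0025 -0.008 -0.227 0.002 0' 0.1
python3 -m pendant '0 0 0 0 0 0;0 0 0 0 0 0;0 0 0 0 0 0;0 0 0 0 0 0;0 0 0 0 0 0;0 0 0 0 0 0' -1
python3 -m pendant '-0.03 0 0 0 0 0;-0.07 0 0 0 0 0;-0.1 0 0 0 0 0;-0.14 0 0 0 0 0;-0.18 0 0 0 0 0;-0.18 0 0 0 0 0;-0.18 0 0 0 0 0'
python3 - <<'E'
from h import *
goal(546.5,439,200,-81.5)
E
```

```text
time_s: 52.68
tcp_pos: [0.6325, -0.1167, 0.0203]
tool_rot: [0.05, 0.705, 0.05, -0.705]
ft_force: [0.4, 0.2, 0.8]
opening: 0.0471
time_s: 53.18
tcp_pos: [0.6337, -0.1165, 0.0224]
tool_rot: [0.05, 0.707, 0.05, -0.704]
ft_force: [0.0, 1.9, 6.7]
opening: 0.0162
time_s: 53.77
tcp_pos: [0.6341, -0.1166, 0.206]
tool_rot: [0.05, 0.709, 0.05, -0.701]
ft_force: [-0.1, 0.7, -1.7]
opening: 0.0156
t 53.8 tcp [ 634.1 -116.6  206. ] yaw -81.9 j6 1.64 op 15.6
row: 0.0055 -0.5624 0.0084 -0.0069 -0.0111 -0.0007 rows>= 14 target yaw -81.5
```

```bash
python3 -m pendant '0.005 -0.562 0.008 -0.007 -0.011 0;0.005 -0.562 0.008 -0.007 -0.011 0;0.005 -0.562 0.008 -0.007 -0.011 0;0.005 -0.562 0.008 -0.007 -0.011 0;0.005 -0.562 0.008 -0.007 -0.011 0;0.005 -0.562 0.008 -0.007 -0.011 0;0.005 -0.562 0.008 -0.007 -0.011 0;0.005 -0.562 0.008 -0.007 -0.011 0;0.005 -0.562 0.008 -0.007 -0.011 0;0.005 -0.562 0.008 -0.007 -0.011 0;0.005 -0.562 0.008 -0.007 -0.011 0;0.005 -0.562 0.008 -0.007 -0.011 0;0.005 -0.562 0.008 -0.007 -0.011 0;0.005 -0.562 0.008 -0.007 -0.011 0;0.04 -0.562 0.008 -0.007 -0.011 0;0.08 -0.562 0.008 -0.007 -0.011 0;0.12 -0.562 0.008 -0.007 -0.011 0;0.126 -0.562 0.008 -0.007 -0.011 0;0.126 -0.562 0.008 -0.007 -0.011 0'
sed -i 's/-21$/-22/; s/goal(567.1,370.5/goal(544.9,438.7/' held.py; python3 held.py 450 680 375 510
```

```text
time_s: 55.35
tcp_pos: [0.5462, 0.4362, 0.0742]
tool_rot: [-0.055, -0.702, -0.049, 0.708]
ft_force: [0.7, -0.5, -1.6]
opening: 0.016
(np.float64(50.168693393247835), np.float64(57.168693393247835)) 3321 px [340. 193.] [587.4 413.6] [22.2 37.8] ang 9.1 z 54.8 mean [587.8 414.   54.7]
(np.float64(54.168693393247835), np.float64(61.168693393247835)) 1252 px [351. 198.] [586.6 411.2] [19.5 32.6] ang 8.3 z 55.0 mean [586.5 408.   55. ]
(np.float64(54.168693393247835), np.float64(61.168693393247835)) 121 px [317. 209.] [579. 424.] [7.8 6. ] ang 27.6 z 54.9 mean [578.3 423.9  54.9]
(np.float64(66.16869339324784), np.float64(73.16869339324784)) 7034 px [281. 263.] [544.6 436.3] [101.3  29.1] ang 8.0 z 70.9 mean [552.5 437.4  70.8]
(np.float64(70.16869339324784), np.float64(77.16869339324784)) 454 px [282. 190.] [588.4 442.7] [ 8.6 18.4] ang 8.6 z 70.9 mean [589.  442.6  71. ]
(np.float64(70.16869339324784), np.float64(77.16869339324784)) 152 px [288. 229.] [571.5 437.1] [7.3 7.1] ang 28.2 z 70.9 mean [572.1 437.4  71. ]
(np.float64(70.16869339324784), np.float64(77.16869339324784)) 3466 px [
[... 216 characters left out ...]
 73.7]
(np.float64(70.16869339324784), np.float64(77.16869339324784)) 98 px [306. 263.] [557.7 427.4] [3.  7.8] ang 31.7 z 73.6 mean [557.9 427.1  73.4]
(np.float64(70.16869339324784), np.float64(77.16869339324784)) 82 px [241. 270.] [549.9 455.7] [1.6 5.7] ang 14.6 z 74.0 mean [550.1 455.6  73.8]
(10, 18) 25671 px [412. 189.] [558.3 341.9] [171.1 231.8] ang 8.5 z 13.4 mean [586.  346.7  13.3]
(10, 18) 4098 px [338. 253.] [528.6 397.1] [72.4 44.4] ang 10.4 z 13.4 mean [537.6 397.1  13.4]
[[-0.007, 0.147, -0.989], [-0.009, -0.989, -0.147], [-1.0, 0.008, 0.008]]
t 55.4 tcp [546.2 436.2  74.2] yaw -81.5 j6 0.81 op 16.0
row: -0.0058 -0.0027 0.0009 -0.0004 0.0084 -0.0080 rows>= 1 target yaw -81.5
```

```bash
python3 -m pendant '0.005 -0.0026 -0.0007 0 0.008 -0.008;0.015 -0.0026 -0.0007 0 0.008 -0.008;0.025 -0.0026 -0.0007 0 0.008 -0.008;0.033 -0.0026 -0.0007 0 0.008 -0.008;0.038 -0.0026 -0.0007 0 0.008 -0.008;0.042 -0.0026 -0.0007 0 0.008 -0.008;0.045 -0.0026 -0.0007 0 0.008 -0.008;0.046 -0.0026 -0.0007 0 0.008 -0.008;0.047 -0.0026 -0.0007 0 0.008 -0.008;0.047 -0.0026 -0.0007 0 0.008 -0.008'
python3 -m pendant '0.0005 0 0 0 0 0;0.001 0 0 0 0 0;0.001 0 0 0 0 0'
```

```text
time_s: 56.23
tcp_pos: [0.5482, 0.4404, 0.031]
tool_rot: [0.051, 0.707, 0.054, -0.703]
ft_force: [-0.6, -0.3, -2.4]
opening: 0.0162
time_s: 56.48
tcp_pos: [0.5481, 0.4405, 0.0302]
tool_rot: [0.051, 0.707, 0.054, -0.703]
ft_force: [-1.0, -0.1, 0.3]
opening: 0.0156
```

```bash
python3 held.py 450 680 375 510 | grep -v "^(np.*) [0-9][0-9] \| 1[0-9][0-9] px"
```

```text
(np.float64(6.166129532736676), np.float64(13.166129532736676)) 961 px [421. 160.] [612.5 380.5] [26.5 11.6] ang 1.4 z 10.4 mean [613.2 380.5  10.3]
(np.float64(6.166129532736676), np.float64(13.166129532736676)) 3122 px [340. 194.] [589.6 418. ] [22.  37.4] ang 8.2 z 11.0 mean [589.3 418.3  11. ]
(np.float64(6.166129532736676), np.float64(13.166129532736676)) 345 px [349. 224.] [576.3 412.7] [ 6.3 38.6] ang 9.3 z 9.7 mean [574.6 410.3   9.6]
(np.float64(10.166129532736676), np.float64(17.166129532736676)) 21941 px [338. 179.] [579.7 414.3] [107.2  94.9] ang 8.4 z 13.3 mean [596.  420.4  13.1]
(np.float64(10.166129532736676), np.float64(17.166129532736676)) 543 px [398. 234.] [568.4 383.5] [12.2 65.3] ang 88.0 z 13.9 mean [573.6 384.1  13.8]
(np.float64(14.166129532736676), np.float64(21.166129532736676)) 674 px [402. 237.] [569.4 383.8] [13.2 63.9] ang 86.3 z 17.9 mean [574.  384.   17.9]
(np.float64(18.166129532736676), np.float64(25.166129532736676)) 2431 px [411. 239.] [568.1 381.6] [65.2 13.7] ang 0.6 z 23.1 mean [574.9 380.8  22.8]
(np.float64(22.166129532736676), np.float64(29.166129532736676)) 7037 px [282. 263.] [546.6 440.2] [101.7  29.3] ang 10.2 z 27.0 mean [554.4 441.7  26.9]
(np.float64(22.166129532736676), np.float64(29.166129532736676)) 1718 px [414. 240.] [567.6 379.3] [63.  12.1] ang 3.9 z 23.5 mean [575.2 379.7  23.5]
(np.float64(26.166129532736676), np.float64(33.166129532736676)) 5563 px [281. 263.] [546.6 440.1] [101.7  29.5] ang 10.2 z 27.1 mean [554.4 441.8  27.3]
(10, 18) 37066 px [400. 206.] [557.9 343. ] [171.2 229.3] ang 8.5 z 13.3 mean [586.1 377.8  13.2]
[[0.005, 0.148, -0.989], [0.005, -0.989, -0.148], [-1.0, -0.004, -0.005]]
t 56.5 tcp [548.1 440.5  30.2] yaw -81.5 j6 0.81 op 15.6
row: -0.0499 0.0010 0.0032 0.0003 -0.0055 0.0042 rows>= 2 target yaw -81.5
```

```bash
python3 -m pendant '0 0.001 0.0017 0 -0.005 0.004;0 0.001 0.0017 0 -0.005 0.004;0.001 0.001 0.0017 0 -0.005 0.004;0.002 0.001 0.0017 0 -0.005 0.004;0.002 0.001 0.0017 0 -0.005 0.004'
python3 -m pendant '0 0 0 0 0 0;0 0 0 0 0 0;0 0 0 0 0 0;-0.01 0 0 0 0 0;-0.05 0 0 0 0 0;-0.09 0 0 0 0 0;-0.13 0 0 0 0 0;-0.18 0 0 0 0 0;-0.18 0 0 0 0 0' -0.2
python3 chk.py;python3 - <<'E'
from h import *
goal(570,341,290,-81.5)
E
```

```text
time_s: 56.95
tcp_pos: [0.5469, 0.4395, 0.0285]
tool_rot: [0.052, 0.706, 0.053, -0.705]
ft_force: [-0.1, 0.6, -0.1]
opening: 0.0159
time_s: 57.7
tcp_pos: [0.5497, 0.4415, 0.2194]
tool_rot: [0.049, 0.71, 0.057, -0.7]
ft_force: [1.7, 1.1, 1.6]
opening: 0.0343
(20, 40) 1628 px [285. 191.] [545.5 439.5] [101.   18.3] ang 8.5 z 25.2 mean [547.2 439.6  25.2]
(20, 40) 1419 px [352. 181.] [569.2 371.3] [64.1 26.5] ang 7.5 z 23.4 mean [569.6 372.   23.3]
(20, 40) 1262 px [449. 216.] [548.8 247.2] [83.5 23.8] ang 8.1 z 28.6 mean [549.9 249.4  27.8]
(8.8, 12.3) 860 px [365. 138.] [615.8 363. ] [23.8 43.9] ang 10.5 z 10.4 mean [615.7 363.4  10.4]
(8.8, 12.3) 151 px [317. 159.] [583.6 411. ] [16.7 20.4] ang 58.0 z 9.6 mean [584.7 410.9   9.7]
(8.8, 12.3) 196 px [450. 167.] [605.5 254.6] [25.  16.6] ang 7.1 z 11.4 mean [604.6 255.6  11.3]
(8.8, 12.3) 492 px [347. 230.] [510.2 362.5] [47.3 15.1] ang 8.3 z 10.4 mean [510.8 362.6  10.4]
(12.4, 18) 6889 px [342. 220.] [533.3 365.9] [128.  174.3] ang 8.1 z 13.5 mean [522.1 370.5  13.5]
t 57.8 tcp [549.2 441.3 218.1] yaw -81.4 j6 0.81 op 34.2
row: -0.0727 0.1017 -0.0066 0.0014 -0.0138 0.0091 rows>= 4 target yaw -81.5
```

```bash
python3 -m pendant '-0.072 0.03 0 0 0 0;-0.072 0.03 0.1 0 0 0;-0.072 0.03 0.12 0 0 0;-0.072 0.03 0.12 0 0 0;-0.072 0.03 0.12 0 0 0'
python3 - <<'E'
from lev import *
st,im,d=snap('top'); W=pts('top',d)
lev(80,92,600,720,-400,-230,W,40)
s,im2,d2=snap('scene'); W2=pts('scene',d2); lev(80,92,600,720,-400,-230,W2,40)
a=cv2.resize(im[100:320,110:480],(740,440),interpolation=cv2.INTER_CUBIC)
cv2.imwrite('pics/fin.png',a)
print(np.round(st['ft_force'],1))
E
```

```text
time_s: 58.17
tcp_pos: [0.4302, 0.3913, 0.2927]
tool_rot: [0.049, 0.711, 0.059, -0.7]
ft_force: [0.4, -0.1, 0.6]
opening: 0.0341
(80, 92) 563 px [414. 162.] [ 669.3 -320.7] [111.1  39.3] ang 86.2 z 86.8 mean [ 668.5 -320.2   86.8]
(80, 92) 1134 px [249. 347.] [ 667.8 -320.4] [111.2  38.9] ang 86.6 z 85.7 mean [ 668.5 -324.1   85.7]
[ 0.4 -0.1  0.6]
```

View pics/fin.png

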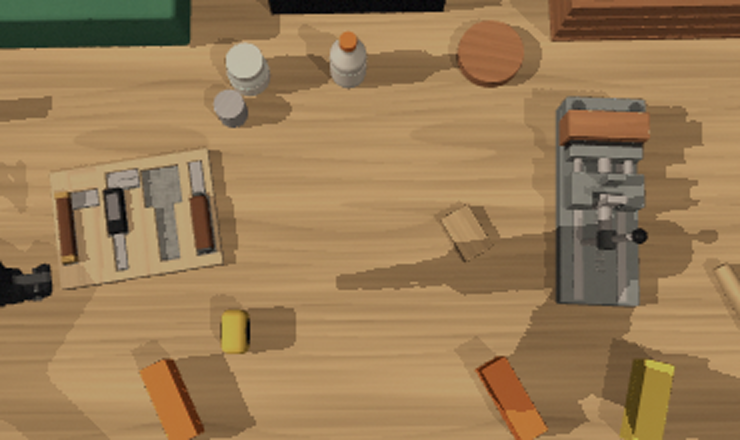

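The final view shows the three tools in their cut-outs, the block clamped in the vise at (604,126), and the bystanders where they were. I'm handing it in.

```bash
python3 -c "
from plant import *
print(close_job())"
```

```text
the job is handed in; nothing more can be done
None
```

The job is handed in at about 58 s: the block is clamped in the vise, and the chisel, caliper and try square lie in their cut-outs. There was no scraper on the bench.

**Vise:** I opened the jaw to about 100 mm and stood the block upright in the middle. I then slid the jaw up against the block and let the lever go.
- **Reseating:** The first let-go left the rubber squeezed about 3 to 4 mm already. After about 0.75 rad of winding I squeezed the lever again, backed off one rack step and let go.
- **Winding:** The balls slipped in the pinch several times, so I did part of the winding by pushing them with closed fingers. From the ball position, the total is about 4.9 rad (0.78 turn). Of that, about 4.15 rad (0.66 turn) came after the last let-go.
- **Tightness:** I reckon the rubber is squeezed about 5 mm, where tight is over 2.4 mm. That comes from the jaw geometry, because I had no direct reading of it.

**Last checks:**
- **Block:** It stands upright against the fixed jaw, its top measured at about 85 mm against 86 mm expected.
- **Tools:** Each one measured 6 mm higher than it did on the bench, which is the height of the cut-out floor, so all three are fully down.
- **Bystanders:** They look unmoved in the final top view.
- **Try square:** It sat about 1.7 mm high while still gripped. I nudged it back and it dropped to the right height.
- **Disagreements:** The top and scene cameras put the block 2.5 to 4 mm farther in x than the wrist camera did. Depth heights read about 1 mm low throughout.

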